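Release the tool-only latch of a laser housing and open its cover

TASK

Open the grey protective housing for service: take the longer driver (the one whose shaft reaches lower) from the rack and push its thin shaft squarely down the small hole in the housing's sloping front panel until the hidden spring latch lets go and the cover springs ajar. Then stand the driver back upright in the rack and swing the cover all the way up and back until it rests open on its stop. Leave the other driver and the things around where they are.

Things in the scene. Friction and masses are not known exactly. Their poses are not given: they have to be found in the camera images.
- housing: grey sheet-metal housing fixed to the bench, 170 (x) x 200 (y) x 96 mm high, feet 21 mm out on both sides. Origin: on the bench, mid-width, 95 mm behind the front; its -x side is the front, facing the robot. Front: a 47 mm upright wall, then a panel sloping up and back at 32 degrees from level, from local (x -95, z 47) to (x -28, z 90) mm. On top the aluminium cover
- access_hole (a point): centre of the mouth of the access hole in the middle of the sloping panel, 68 mm above the bench, inside a dark raised ring 17 mm across. Bore 10 mm wide, 14 mm long, mouth countersunk 1.5 mm. It runs in along (0.530, 0, -0.848) of the housing's frame: a rod must lean 32 degrees from vertical, tip pointing down and to the housing's back. Axes: the housing's
- latch_pad (a point): middle of the pad of the hidden latch (18 x 20 mm flat), on the axis of the access hole 40 mm below its mouth. The pad yields along the hole's axis
- latch (a joint): turn of the hidden spring latch, rad: 0 latched, 0.45 its stop. The rod must push the pad about 10 mm (tip 50 mm below the hole's mouth, 0.28 rad) to free the cover, against about 5 N; the stop comes at about 16 mm. It springs back when the rod is withdrawn
- cover (a joint): angle of the cover, rad: 0 shut; once unlatched, spring pins lift it to about 0.42 (ajar); 1.85 is the open stop. It turns about the housing's y at cover_hinge, front edge rising and going back; hinge damped; cover 0.2 kg. Let go below 1.4 it sinks back to ajar, beyond 1.7 it sinks on to the stop, between these it may stay
- cover_hinge (a point): middle of the cover's hinge axis, at the back of the housing, 91.5 mm above the bench; axes are the housing's
- cover_edge (a point): middle of the cover's free front edge (moves with the cover), 110 mm from the hinge axis; the cover is a 4 mm plate, 206 mm wide, the edge juts out 12 mm in front of the panel's top and can be lifted from below when ajar
- cover_knob (a point): middle of the head of the black round knob on the cover (moves with the cover), 26 mm behind the front edge; knob 20 mm in diameter, 22 mm high on the cover's outer face
- rack: two-tier driver rack fixed to the bench: black base 70 (x) x 170 (y) x 8 mm, two aluminium plates 56 x 156 mm on four corner posts. Origin: on the bench 55 mm behind (+x) its middle. Three places in a row at local x = -55, y = -50, 0 and +50 mm; the middle one is empty, the two drivers stand in the outer ones, either way round
- rack_top (a point): centre of the upper face of the rack's upper plate, 112 mm above the bench. The upper plate is 8 mm thick with 14 mm holes; the lower plate, 56 to 62 mm above the bench, has 10 mm holes right below them. Axes are the rack's
- driver_grip (a point): middle of the handle of the longer driver (193 mm, black handle, 60 g), the one to use. Its y axis points from tip to handle end (up in the rack). Handle 23 mm thick, 88 mm long, its end 41 mm above this point; round shaft 4 mm thick, 102 mm long. In the rack the tapered shoulder sits in the upper hole; this point is then 157 mm above the bench
- driver_tip (a point): tip of the longer driver's shaft, 149.5 mm from driver_grip along its -y, same axes; in the rack it is 8 mm above the bench, seen below the lower plate; the other driver's shaft is shorter and ends higher up
- short_driver_grip (a point): middle of the handle of the other driver in the rack (163 mm long, red handle, 26 mm thick); leave it there
- beam_block: black finned beam block on a round foot, 26 x 50 x 58 mm, bystander on the bench; origin at the centre of its underside
- lens_case: round white lens case, 57 mm in diameter, 20 mm high, a fixed bystander; origin at the centre of its underside
- post_holder: black post holder with a thumb screw, 32 x 47 x 61 mm, bystander fixed to the bench; origin at the centre of its underside

How it is judged:
By the outcome, as a careful person would: the job done as asked, in the order asked, and still so for the second after the job is handed in, with the robot touching nothing.
It also fails if it takes over 72 s, if anything falls off the work surface, if the arm or the gripper's body presses on something with over 40 N, if the wrist force passes 120 N, or if a joint passes its speed limit or range.

ROBOT

A 6-joint arm with a two-finger parallel gripper is mounted at the origin on a cart in front of the work surface, level with it; the furniture and walls round the work are solid. World frame = base frame: x ahead of the robot, y to its left, z up, the work surface at z = 0. Lengths are in mm, angles in rad, forces in N, time in s.
With the tool pointing down it reaches from about 300 to 850 mm from the base axis. Payload 4.2 kg.
Tool frame: the origin (TCP) lies at the very end of the fingers, on their centre line; the grasp point (between the pads) lies r.grasp_offset behind it (r.grasp_offset is the distance from the TCP to the grasp point, in mm); x points along the fingers, y is the direction in which the jaws open and shut, and the axes are right-handed (so a half turn about x gives the same grasp; the last joint's range is limited). The gripper opens to 91 mm and grips with 3 to 60 N. Pads are 32 mm wide; open, the fingers measure 118 mm over their backs; the gripper's body (76 mm by 178 mm) begins 60 mm behind the grasp point.
Start: joints at [-1.214, 0.32, 1.565, -0, 1.257, -0.02], TCP at [211.574, -534.677, 213.976] pointing down, gripper open.
Joint ranges: [-3.11, 3.11], [-0.84, 2.01], [0.21, 2.61], [-1.34, 4.49], [0.05, 2.63], [-2.56, 2.56]. Speed limits (rad/s): [2.57, 2.57, 3.14, 3.14, 3.14, 3.14].

INTERFACE

Orientations are given as [roll, pitch, yaw] about the fixed x, y, z axes, in that order (R = Rz(yaw) Ry(pitch) Rx(roll)).
In Python, from station import r gives the robot as it stands.
- The arm moves only by the tool jog_arm, never from a script. Its argument "series" is a list that holds one entry, the list of rows, each a list of 6 numbers: the shift along the tool's x, y, z normalised to -1 to 1, where 1 is 0.12 m, then the turn, a rotation vector about the tool's x, y, z normalised to -1 to 1, where 1 is 60 degrees. A call has 1 to 5 rows; each row is the pose to reach, as a shift and turn from the pose commanded when the call began, along the tool's axes at that moment; what a row does not reach only later rows make up. A row lasts 1/8 s, in which the tool goes at most 62.5 mm and 10.7 degrees, less where a joint would pass 70% of its speed; a pose out of reach is approached as far as the arm can. A call with a number of a shift or a turn outside -1 to 1 is refused whole. A call with a gripper value outside its range is refused whole. "jaw" is the opening, from -1 (shut) to 1 (fully open), so that 0 is half open, set as the call begins (left out, the last holds). The fingers move at their own pace and stop on an object; "grip_force" is the grip in N (left out, the last holds). Time passes only in rows, so rows that repeat a pose let the fingers close. It gives the time, the measured TCP pose, the force and the opening at its end, in the units of the state.
- r.read_state(): the state, without advancing time (a new reading comes with each control period).
- r.read_camera(name): name is "scene" or "side" or "wrist"; returns (picture, depth): 480x640x3 uint8, red, green, blue; 480x640 float32, mm along the optical axis (not along the pixel's ray), 0 where there is no reading.
- r.camera_model(name): a dict with "intrinsics" (3x3 intrinsics, pixels), "R" (3x3) and "t" (3): a world point X has camera coordinates R X + t. Camera axes: x right, y down, z forward; pixel columns grow to the right and rows downward; lengths in mm; the calibration is good to about 2 mm. The wrist camera is an equidistant fisheye: a pixel r from the principal point sees the ray r / f radians off the axis. A picture is of the moment at which its call begins: read the wrist's pose just before it. camera_model takes no time and is no camera call; for the wrist camera it gives the pose at the moment of the call.
- r.hand_in(): hands the job in, once; it reports no verdict.
The state is a dict: "t": time; "joints": joint angles; "qd": joint speeds; "joint_efforts": joint torques, N m; "position": TCP position; "ee_rot": TCP orientation; "wrist_force": force on the tool from outside, world axes, zero at the start; "moment": the same for the moment, N m; "grip_width": finger opening in mm.
Only numpy, scipy, OpenCV 4.12 (cv2) and the standard library are available. Lean on these libraries where they do the work, as an engineer would, in place of code of your own. Each camera call takes 0.05 s, during which the arm holds its last target.

## Working session

There is one attempt and no reset: what is moved stays moved. The work goes in short steps, Python scripts to look and compute and a tool call to move; the robot and the scene stay as the last step left them, time stands still between calls to the robot, and variables do not carry over. Pictures are saved under pics/ and viewed, and the job is handed in when it is done.

Besides the shell and the picture viewer there is one more tool, called after "Request:" as name(argument=value, ...) on one line, values as JSON. jog_arm: Moves the arm, as the interface text tells. Its arguments: {"type":"object","properties":{"series":{"type":"array"},"jaw":{"type":"number"},"grip_force":{"type":"number"}},"required":["series"]}

```bash
ls; mkdir -p pics
cat > h.py <<'E'
import numpy as np, cv2
from station import r
from scipy.spatial.transform import Rotation as Ro
def snap(n,f):
    m=r.camera_model(n) if n!='wrist' else r.camera_model(n)
    p,d=r.read_camera(n); cv2.imwrite(f'pics/{f}.png',p[:,:,::-1]); np.savez(f'pics/{f}.npz',p=p,d=d,K=m['intrinsics'],R=m['R'],t=m['t'])
    return p,d,m
E
python3 - <<'E'
from h import *
print(r.read_state(), r.grasp_offset)
snap('scene','s0'); snap('side','d0')
for n in('scene','side'):
    m=r.camera_model(n); print(n,m, -np.array(m['R']).T@m['t'])
E
```

```text
pics
{'t': 0.0, 'joints': array([-1.21401036e+00,  3.20273491e-01,  1.56567963e+00, -4.10065089e-05,
        1.25740480e+00, -2.00516091e-02]), 'qd': array([-0.00039345,  0.00020078, -0.00098763,  0.0007957 , -0.00132786,
        0.00023421]), 'joint_efforts': array([-1.67573235e-04, -4.12453651e+01, -2.31974888e+01,  7.27161602e-02,
        4.54621157e-02, -1.93795590e-04]), 'position': array([ 211.37131084, -534.18876395,  213.13063209]), 'ee_rot': array([-1.56876605,  1.56903062,  1.94967686]), 'wrist_force': array([-0.25401654, -0.51396142,  0.60505344]), 'moment': array([-0.00176663,  0.02912509, -0.03706938]), 'grip_width': 91.3644829708939} 18.8
scene {'intrinsics': array([[577.74358127,   0.        , 327.01241296],
       [  0.        , 577.74358127, 242.01774438],
       [  0.        ,   0.        ,   1.        ]]), 'R': array([[ 0.88825846, -0.45931205,  0.00541644],
       [-0.31219055, -0.61230756, -0.72637216],
       [ 0.33694801,  0.64351526, -0.68728025]]), 't': array([-506.39054391,  263.85109796, 1510.68619226])} [   23.15479333 -1043.18287449  1232.66171445]
side {'intrinsics': array([[508.04996532,   0.        , 318.10071023],
       [  0.        , 508.04996532, 236.08718451],
       [  0.        ,   0.        ,   1.        ]]), 'R': array([[-0.9869072 , -0.15959914,  0.02328736],
       [-0.08772482,  0.40999343, -0.90785998],
       [ 0.13534601, -0.89801642, -0.41862628]]), 't': array([ 550.16777822,  164.58823888, 1358.06011973])} [ 373.59499534 1239.88650146  705.13077109]
```

View pics/s0.png

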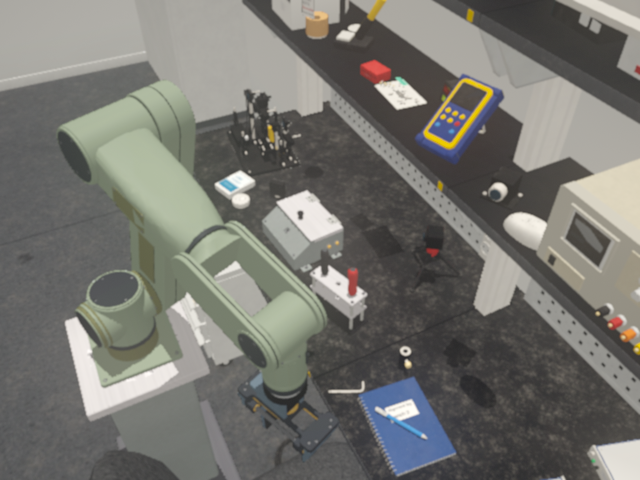

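View pics/d0.png

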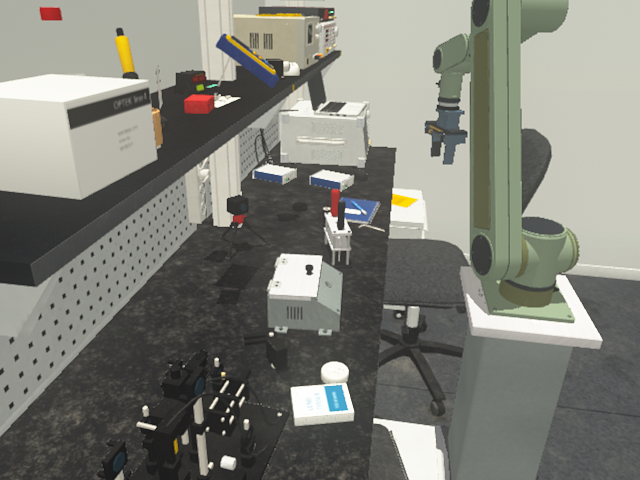

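The scene view shows the housing around (305,230) and the rack at (338,290), with the black handle at (324,263) and the red one at (352,280). A shelf overhangs the back of the bench. I'll enlarge these areas.

Run:
```python
import cv2
s=cv2.imread('pics/s0.png'); d=cv2.imread('pics/d0.png')
cv2.imwrite('pics/s0c.png',cv2.resize(s[180:340,220:400],None,fx=4.4,fy=3.75*4.4/3.75*0.84,interpolation=3)[:600])
cv2.imwrite('pics/s0c.png',cv2.resize(s[180:330,220:400],None,fx=4,fy=4,interpolation=3))
cv2.imwrite('pics/d0c.png',cv2.resize(d[180:340,240:400],None,fx=3.75,fy=3.75,interpolation=3))
```

```text
(no output)
```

View pics/s0c.png

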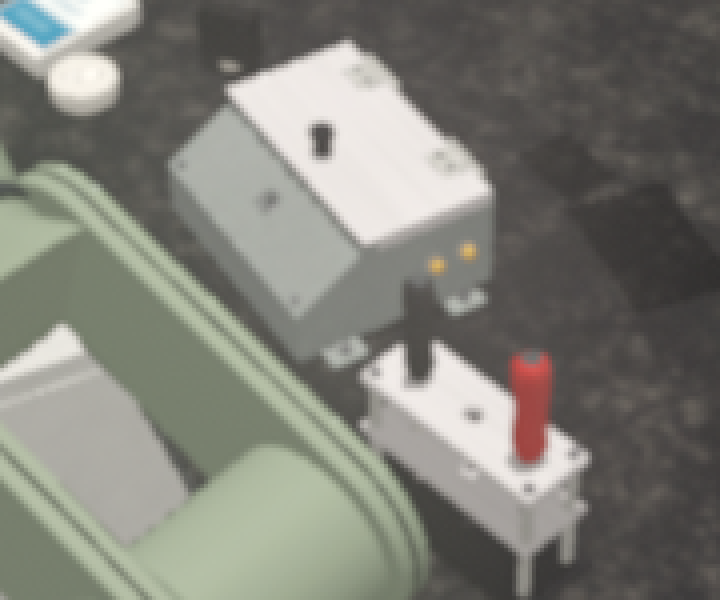

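View pics/d0c.png

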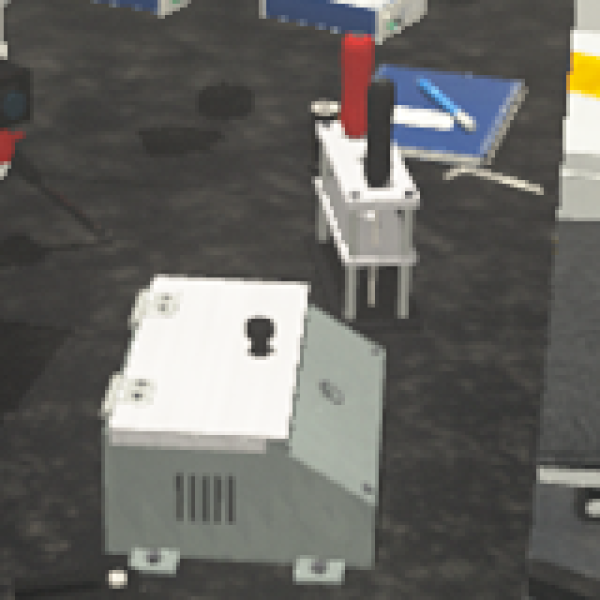

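```bash
cat >> h.py <<'E'
def load(f):
    z=np.load(f'pics/{f}.npz'); return z
def plane(f,pts,zz):
    z=load(f);K,R,t=z['K'],z['R'],z['t'];C=-R.T@t
    pts=np.atleast_2d(pts).astype(float)
    ray=(R.T@np.linalg.inv(K)@np.c_[pts,np.ones(len(pts))].T).T
    s=(zz-C[2])/ray[:,2]
    return C+s[:,None]*ray
def proj(f,X):
    z=load(f);K,R,t=z['K'],z['R'],z['t']
    c=(R@np.atleast_2d(X).T).T+t; p=(K@c.T).T
    return p[:,:2]/p[:,2:]
def tri(obs):
    A=[];b=[]
    for f,uv in obs:
        z=load(f);K,R,t=z['K'],z['R'],z['t'];C=-R.T@t
        d=R.T@np.linalg.inv(K)@np.array([*uv,1.]);d/=np.linalg.norm(d);P=np.eye(3)-np.outer(d,d);A.append(P);b.append(P@C)
    X=np.linalg.lstsq(np.vstack(A),np.hstack(b),rcond=None)[0]
    return X,[np.linalg.norm(a@X-c) for a,c in zip(A,b)]
S=lambda p:np.array([220,180])+np.array(p,float)/4
D=lambda p:np.array([240,180])+np.array(p,float)/3.75
E
python3 - <<'E'
from h import *
np.set_printoptions(precision=1,suppress=True)
print('rack s',plane('s0',S([(362,376),(437,343),(590,458),(525,498)]),112))
print('rack d',plane('d0',D([(316,122),(418,203),(348,203)]),112))
print('cov s',plane('s0',S([(228,88),(350,42),(490,186),(362,242)]),96))
print('cov d',plane('d0',D([(155,276),(309,283),(289,439),(108,432)]),96))
print('hole',tri([('s0',S((268,199))),('d0',D((331,391)))]))
print('hole s',plane('s0',S((268,199)),68),plane('d0',D((331,391)),68))
print('black base',plane('s0',S([(419,378)]),112),plane('d0',D([(379,182)]),112))
print('black top',tri([('s0',S((419,282))),('d0',D((382,84)))]))
print('red top',tri([('s0',S((531,357))),('d0',D((358,40)))]))
print('red base',plane('s0',S([(530,460)]),112),plane('d0',D([(356,134)]),112), 'empty',plane('s0',S([(474,414)]),112))
print('knob',tri([('s0',S((321,128))),('d0',D((260,322)))]))
E
```

```text
rack s [[ 476.4  -84.1  112. ]
 [ 535.1  -79.6  112. ]
 [ 575.1 -216.   112. ]
 [ 521.5 -226.4  112. ]]
rack d [[ 574.5 -208.8  112. ]
 [ 475.2  -65.2  112. ]
 [ 526.9  -54.1  112. ]]
cov s [[525.4 250.8  96. ]
 [634.3 259.5  96. ]
 [651.6  59.5  96. ]
 [541.1  48.3  96. ]]
cov d [[648.4  63.3  96. ]
 [539.8  51.7  96. ]
 [520.  260.4  96. ]
 [629.2 274.1  96. ]]
hole (array([510.5, 149.2,  67.8]), [np.float64(1.3027474225991886), np.float64(1.3027474225985638)])
hole s [[511.8 149.4  68. ]] [[509.1 150.3  68. ]]
black base [[ 509.4 -103.   112. ]] [[508.7 -97.8 112. ]]
black top (array([511.1, -96.5, 193.7]), [np.float64(1.4851336181952088), np.float64(1.4851336181951573)])
red top (array([ 541.7, -188.5,  194.5]), [np.float64(1.9945324215202564), np.float64(1.9945324215201952)])
red base [[ 539.9 -199.9  112. ]] [[ 538.7 -190.1  112. ]] empty [[ 526.7 -148.2  112. ]]
knob (array([558.1, 153.1, 116.4]), [np.float64(0.9382282097275652), np.float64(0.9382282097275247)])
```

```bash
cat >> h.py <<'E'
np.set_printoptions(precision=3,suppress=True)
def Rt(s): return Ro.from_euler('xyz',s['ee_rot']).as_matrix()
def tgt(x,y): # tool x axis dir, approx tool y dir
    x=np.array(x,float);x/=np.linalg.norm(x);y=np.array(y,float);y-=x*(x@y);y/=np.linalg.norm(y)
    return np.c_[x,y,np.cross(x,y)]
def plan(pos,R,s=None):
    s=s or r.read_state();R0=Rt(s)
    d=R0.T@(np.array(pos)-s['position'])/120
    w=Ro.from_matrix(R0.T@R).as_rotvec()/np.deg2rad(60)
    n=max(np.linalg.norm(d)*120/62.5,np.linalg.norm(w)*60/10.7)
    print('row',np.r_[d,w].round(4).tolist(),'minrows %.1f'%n); return np.r_[d,w]
def st():
    s=r.read_state();print('t %.2f'%s['t'],'p',s['position'],'F',s['wrist_force'],'w %.1f'%s['grip_width'],'q',s['joints']);print(Rt(s));return s
HY=0.089
E
python3 - <<'E'
from h import *
s=st()
R=tgt([0,0,-1],[-np.sin(HY),np.cos(HY),0]); 
plan([211,-534,330],R); R2=tgt([0,0,-1],[np.sin(HY),-np.cos(HY),0]); plan([211,-534,330],R2)
plan([440,-98,330],R);plan([440,-98,330],R2)
E
```

```text
t 0.10 p [ 211.417 -534.25   213.222] F [-0.16   0.096 -0.077] w 91.0 q [-1.214  0.32   1.566 -0.     1.257 -0.02 ]
[[-0.001  0.368 -0.93 ]
 [ 0.001 -0.93  -0.368]
 [-1.    -0.002 -0.   ]]
row [-0.9731, -0.0047, 0.0024, -2.7252, -0.0021, 0.0003] minrows 15.3
row [-0.9731, -0.0047, 0.0024, 0.2748, 0.0002, 0.0015] minrows 1.9
row [-0.9689, -2.681, -3.1089, -2.7252, -0.0021, 0.0003] minrows 15.3
row [-0.9689, -2.681, -3.1089, 0.2748, 0.0002, 0.0015] minrows 8.1
```

Request:
jog_arm(series=[[[-0.5,0,0,0.1,0,0],[-0.97,-0.2,-0.2,0.2,0,0],[-0.97,-0.5,-0.55,0.275,0,0],[-0.97,-0.86,-1,0.275,0,0]]])

```text
t: 0.6
position: [282.4, -399.4, 330.8]
ee_rot: [2.307, 1.569, -0.748]
wrist_force: [0.4, -0.6, -0.6]
grip_width: 91.0
```

Run:
```python
from h import *
s=st(); R2=tgt([0,0,-1],[np.sin(HY),-np.cos(HY),0]); plan([440,-98,330],R2)
```

```text
t 0.60 p [ 282.355 -399.366  330.76 ] F [ 0.381 -0.616 -0.627] w 91.0 q [-0.979  0.127  1.529  0.     1.484  0.505]
[[ 0.001  0.086 -0.996]
 [-0.001 -0.996 -0.086]
 [-1.     0.001 -0.001]]
row [0.0053, -2.3884, -1.5259, -0.0023, -0.0009, -0.001] minrows 5.4
```

Request:
jog_arm(series=[[[0,-0.4,-0.25,0,0,0],[0,-0.8,-0.5,0,0,0],[0,-1,-0.64,0,0,0]]])

```text
t: 0.98
position: [348.2, -271.5, 330.2]
ee_rot: [-1.644, 1.57, 1.588]
wrist_force: [0.5, -0.8, -1.0]
grip_width: 91.1
```

Request:
jog_arm(series=[[[0,-0.4,-0.25,0,0,0],[0,-0.8,-0.5,0,0,0],[0,-1,-0.62,0,0,0]]])

```text
t: 1.35
position: [411.7, -145.5, 330.0]
ee_rot: [-1.065, 1.57, 2.168]
wrist_force: [-0.1, 0.1, -1.2]
grip_width: 91.3
```

Request:
jog_arm(series=[[[0,-0.2,-0.15,0,0,0],[0,-0.2,-0.15,0,0,0],[0,-0.2,-0.15,0,0,0]]])

```text
t: 1.72
position: [426.6, -122.7, 330.1]
ee_rot: [0.38, 1.57, -2.673]
wrist_force: [-0.4, 0.8, 0.3]
grip_width: 91.3
```

Run:
```python
from h import *
s=st(); snap('wrist','w1'); m=r.camera_model('wrist'); print(m, -np.array(m['R']).T@m['t']); snap('scene','s1'); snap('side','d1')
```

```text
t 1.73 p [ 426.567 -122.735  330.103] F [-0.403  0.762  0.254] w 91.3 q [-0.306  0.053  1.615 -0.001  1.474  1.177]
[[-0.001  0.089 -0.996]
 [-0.    -0.996 -0.089]
 [-1.     0.     0.001]]
{'intrinsics': array([[371.648,   0.   , 322.401],
       [  0.   , 371.648, 242.696],
       [  0.   ,   0.   ,   1.   ]]), 'R': array([[ 0.088, -0.996,  0.001],
       [-0.951, -0.083,  0.298],
       [-0.297, -0.027, -0.955]]), 't': array([-161.093,  327.92 ,  626.665])} [ 511.802 -116.122  500.764]
```

View pics/w1.png

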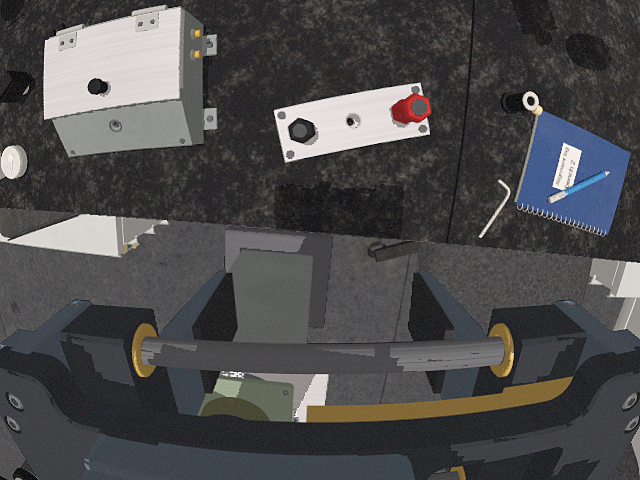

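The wrist view shows the rack from above, with the black driver end at (301,130), the empty hole at (352,121) and the red driver at (412,108). The hole ring on the housing is at (116,125).

Run:
```python
import cv2
w=cv2.imread('pics/w1.png')
cv2.imwrite('pics/w1a.png',cv2.resize(w[70:170,265:445],None,fx=4.4,fy=4.4,interpolation=3))
cv2.imwrite('pics/w1b.png',cv2.resize(w[0:165,30:230],None,fx=3.6,fy=3.6,interpolation=3))
```

```text
(no output)
```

View pics/w1a.png

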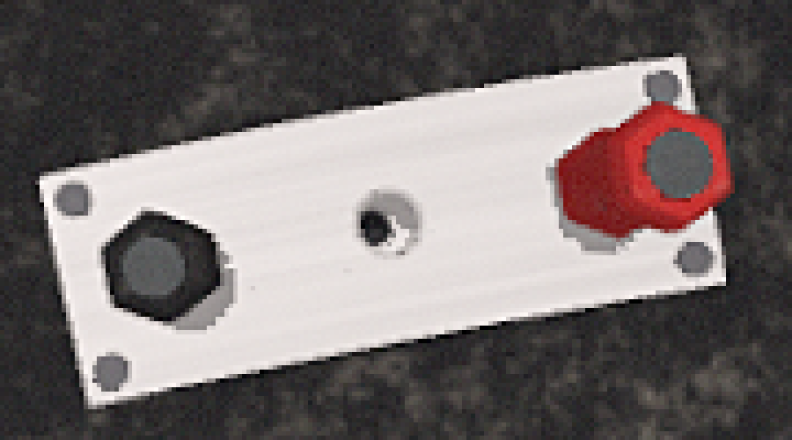

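View pics/w1b.png

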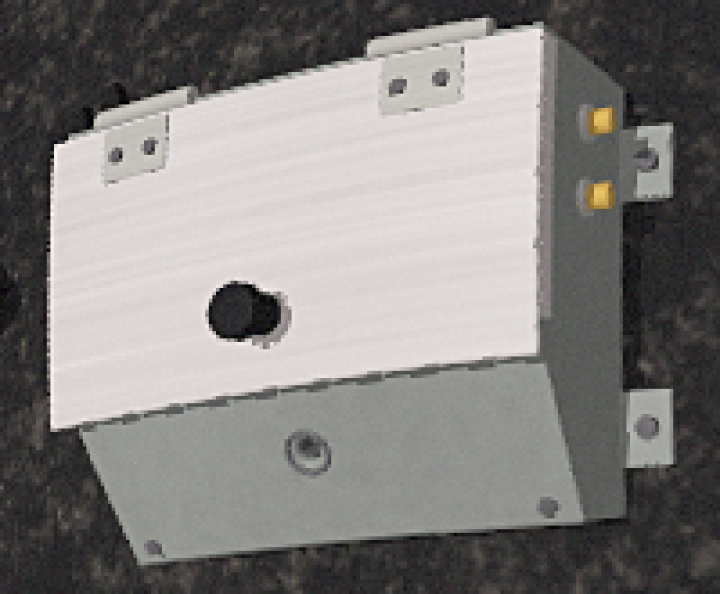

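```bash
cat >> h.py <<'E'
def fray(f,pts):
    z=load(f);K,R,t=z['K'],z['R'],z['t'];C=-R.T@t
    pts=np.atleast_2d(pts).astype(float);a=(pts-[K[0,2],K[1,2]])/K[0,0];th=np.linalg.norm(a,axis=1,keepdims=True)
    c=np.c_[a/th*np.sin(th),np.cos(th)]
    return C,(R.T@c.T).T
def fplane(f,pts,zz):
    C,d=fray(f,pts);s=(np.asarray(zz)-C[2])/d[:,2];return C+s[:,None]*d
def fproj(f,X):
    z=load(f);K,R,t=z['K'],z['R'],z['t'];c=(R@np.atleast_2d(X).T).T+t
    rho=np.linalg.norm(c[:,:2],axis=1,keepdims=True);th=np.arctan2(rho,c[:,2:]);return K[0,0]*th*c[:,:2]/rho+[K[0,2],K[1,2]]
def crop(p,o,k): return (np.atleast_2d(p).astype(float)+.5)/k-.5+np.array(o)
E
python3 - <<'E'
from h import *
from scipy.optimize import least_squares
A=lambda p:crop(p,(265,70),4.4); B=lambda p:crop(p,(30,0),3.6)
rc=fplane('w1',A([(40,178),(685,57),(727,283),(90,405)]),112);print('rack corners',rc)
print('black end',fplane('w1',A([(153,266)]),198),'red end',fplane('w1',A([(680,163)]),195),'empty',fplane('w1',A([(388,222)]),112))
loc=np.array([[28,78],[28,-78],[-28,-78],[-28,78]])
def fit(loc,pts):
    f=lambda p:(p[:2]+loc@np.array([[np.cos(p[2]),np.sin(p[2])],[-np.sin(p[2]),np.cos(p[2])]])-pts[:,:2]).ravel()
    o=least_squares(f,[500,0,0.2]);return o.x,o.fun
p,e=fit(loc,rc);print('rack mid',p,e)
c,s=np.cos(p[2]),np.sin(p[2]);print('black',p[:2]+50*np.array([-s,c]),'red',p[:2]-50*np.array([-s,c]))
hc=fplane('w1',B([(52,145),(543,24),(540,352),(52,430)]),96);print('cover',hc)
p,e=fit(np.array([[70,103],[70,-103],[-40,-103],[-40,103]]),hc);print('housing',p,e)
c,s=np.cos(p[2]),np.sin(p[2]);print('hole model',p[:2]-61.5*np.array([c,s]),'hole w',fplane('w1',B([(308,453)]),68),'knob',fplane('w1',B([(235,312)]),118))
E
```

```text
rack corners [[ 529.289  -64.301  112.   ]
 [ 574.807 -213.41   112.   ]
 [ 521.353 -229.677  112.   ]
 [ 475.954  -80.281  112.   ]]
black end [[510.536 -97.711 198.   ]] red end [[ 540.846 -193.599  195.   ]] empty [[ 525.569 -146.435  112.   ]]
rack mid [ 525.351 -146.917    0.295] [ 0.143  0.157  0.037  0.021 -0.084 -0.013 -0.096 -0.165]
black [510.796 -99.083] red [ 539.906 -194.752]
cover [[632.155 261.951  96.   ]
 [650.955  57.265  96.   ]
 [541.508  46.607  96.   ]
 [523.023 250.995  96.   ]]
housing [571.974 152.818   0.093] [-0.004 -0.102  0.244 -0.534  0.162 -0.047 -0.401  0.683]
hole model [510.738 147.131] hole w [[509.802 148.229  68.   ]] knob [[557.01  149.554 118.   ]]
```

Run:
```python
from h import *
A=lambda p:crop(p,(265,70),4.4)
h=fplane('w1',A([(148,210),(216,237),(222,290),(180,322),(110,295),(102,238)]),196)
for i in range(6):
    d=h[(i+1)%6]-h[i]; print(np.linalg.norm(d),np.degrees(np.arctan2(d[1],d[0]))%60)
Y=0.28
R=tgt([0,0,-1],[np.sin(Y),-np.cos(Y),0]);plan([510.7,-98.6,250],R);plan([510.7,-98.6,138.5],R)
```

```text
13.477026007936747 12.57545684831949
9.939802114920761 11.314176250775745
9.757889982126798 12.429863887713367
13.90421880987372 13.111592862906903
10.763026977871924 12.45677354537034
9.907278947166482 5.9538605242462594
row [0.669, -0.1425, -0.7165, -0.1839, 0.0003, -0.0003] minrows 1.9
row [1.5982, -0.1428, -0.7168, -0.1839, 0.0003, -0.0003] minrows 3.4
```

Run:
```python
from h import *
Y=0.21
R=tgt([0,0,-1],[np.sin(Y),-np.cos(Y),0]);plan([510.7,-98.6,215],R)
```

```text
row [0.9607, -0.1426, -0.7166, -0.117, 0.0003, -0.0003] minrows 2.3
```

Request:
jog_arm(series=[[[0,-0.07,-0.4,-0.06,0,0],[0.2,-0.143,-0.717,-0.117,0,0],[0.6,-0.143,-0.717,-0.117,0,0],[0.96,-0.143,-0.717,-0.117,0,0],[0.96,-0.143,-0.717,-0.117,0,0]]])

```text
t: 2.5
position: [508.8, -97.9, 212.3]
ee_rot: [-0.398, 1.563, 2.953]
wrist_force: [0.4, -0.0, 0.7]
grip_width: 91.2
```

Run:
```python
from h import *
st();snap('wrist','w2')
Y=0.21
R=tgt([0,0,-1],[np.sin(Y),-np.cos(Y),0]);plan([510.7,-98.6,138.2],R)
```

```text
t 2.50 p [508.783 -97.857 212.279] F [ 0.4   -0.016  0.697] w 91.2 q [-0.212  0.235  1.689 -0.     1.225  1.149]
[[-0.008  0.209 -0.978]
 [ 0.001 -0.978 -0.209]
 [-1.    -0.003  0.007]]
row [0.639, 0.0037, -0.0006, 0.0003, 0.0017, 0.0006] minrows 1.2
```

View pics/w2.png

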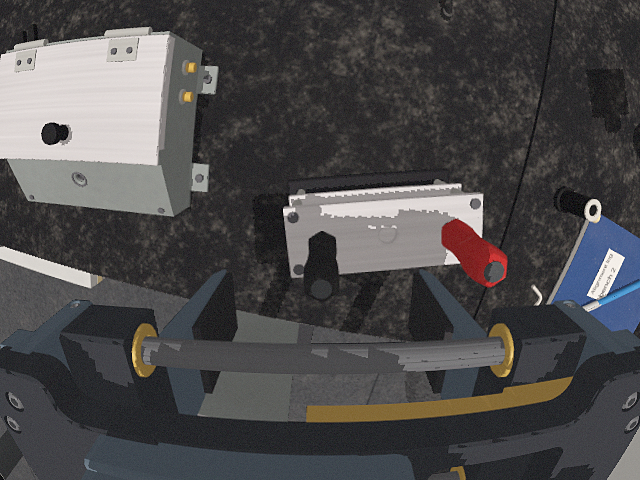

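The black handle at (321,290) is centred between the fingers and the red one at (495,270) is outside them, so I'll descend.

Request:
jog_arm(series=[[[0.3,0,0,0,0,0],[0.6,0.003,0,0,0,0],[0.62,0.003,0,0,0,0],[0.62,0.003,0,0,0,0]]])

```text
t: 3.05
position: [512.9, -98.6, 143.1]
ee_rot: [2.707, 1.566, -0.224]
wrist_force: [0.5, -0.4, -0.9]
grip_width: 91.0
```

Run:
```python
from h import *
s=st();snap('wrist','w3')
R=Rt(s);g=s['position']-18.8*R[:,0];print('grasp',g, 'driver in tool', R.T@(np.array([510.7,-98.6,157])-g))
```

```text
t 3.05 p [512.947 -98.557 143.15 ] F [ 0.507 -0.432 -0.874] w 91.0 q [-0.212  0.293  1.795 -0.     1.049  1.148]
[[ 0.004  0.209 -0.978]
 [-0.001 -0.978 -0.209]
 [-1.     0.002 -0.004]]
grasp [512.866 -98.539 161.949] driver in tool [ 4.94  -0.403  2.15 ]
```

View pics/w3.png

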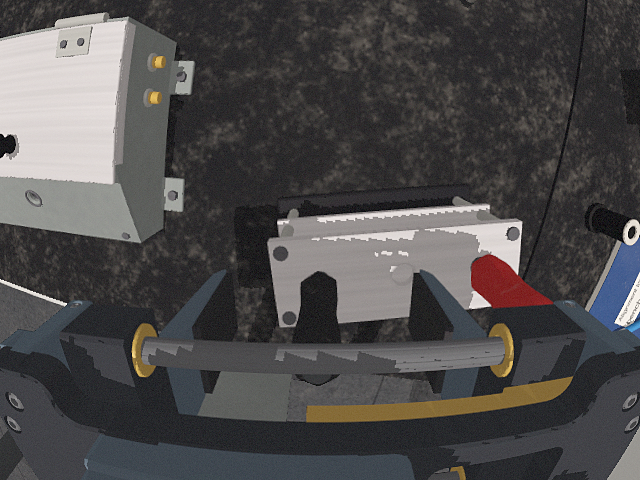

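Request:
jog_arm(series=[[[0.04,-0.003,0.018,0,0.002,0],[0.04,-0.003,0.018,0,0,0]]])

```text
t: 3.35
position: [508.9, -98.1, 136.4]
ee_rot: [2.398, 1.57, -0.532]
wrist_force: [0.3, -0.2, -0.2]
grip_width: 91.1
```

Run:
```python
from h import *
s=st()
R=Rt(s);g=s['position']-18.8*R[:,0];print('grasp',g, 'driver in tool', R.T@(np.array([510.7,-98.6,157])-g))
```

```text
t 3.35 p [508.871 -98.134 136.381] F [ 0.344 -0.153 -0.162] w 91.1 q [-0.213  0.295  1.811 -0.     1.035  1.147]
[[ 0.     0.21  -0.978]
 [-0.    -0.978 -0.21 ]
 [-1.     0.    -0.   ]]
grasp [508.865 -98.13  155.181] driver in tool [-1.818  0.844 -1.696]
```

Request:
jog_arm(series=[[[0,0.006,-0.014,0,0,0],[0,0.006,-0.014,0,0,0],[0,0.006,-0.014,0,0,0]]])

```text
t: 3.72
position: [510.9, -98.4, 136.0]
ee_rot: [1.875, 1.571, -1.055]
wrist_force: [-0.6, 1.1, 0.2]
grip_width: 91.4
```

Request:
jog_arm(series=[[[0,0,0,0,0,0],[0,0,0,0,0,0],[0,0,0,0,0,0],[0,0,0,0,0,0],[0,0,0,0,0,0]]], jaw=-1, grip_force=35)

```text
t: 4.35
position: [510.8, -98.5, 135.9]
ee_rot: [1.271, 1.571, -1.659]
wrist_force: [0.1, 0.0, 0.7]
grip_width: 44.3
```

Run:
```python
from h import *
s=st()
R=Rt(s);g=s['position']-18.8*R[:,0];print('grasp',g, 'driver in tool', R.T@(np.array([510.7,-98.6,157])-g))
```

```text
t 4.35 p [510.83  -98.466 135.941] F [0.106 0.034 0.657] w 44.3 q [-0.212  0.299  1.807 -0.     1.036  1.147]
[[-0.     0.21  -0.978]
 [-0.    -0.978 -0.21 ]
 [-1.     0.     0.   ]]
grasp [510.83  -98.465 154.741] driver in tool [-2.259  0.105  0.156]
```

Request:
jog_arm(series=[[[0,0,0,0,0,0],[0,0,0,0,0,0],[0,0,0,0,0,0],[0,0,0,0,0,0],[0,0,0,0,0,0]]])

```text
t: 4.97
position: [510.9, -98.4, 136.0]
ee_rot: [-2.434, 1.571, 0.919]
wrist_force: [0.4, 0.2, 0.7]
grip_width: 20.0
```

Run:
```python
from h import *
s=st();snap('wrist','w4')
```

```text
t 4.97 p [510.865 -98.374 135.973] F [0.434 0.241 0.703] w 20.0 q [-0.212  0.299  1.807  0.     1.036  1.147]
[[ 0.     0.21  -0.978]
 [ 0.    -0.978 -0.21 ]
 [-1.    -0.    -0.   ]]
```

View pics/w4.png

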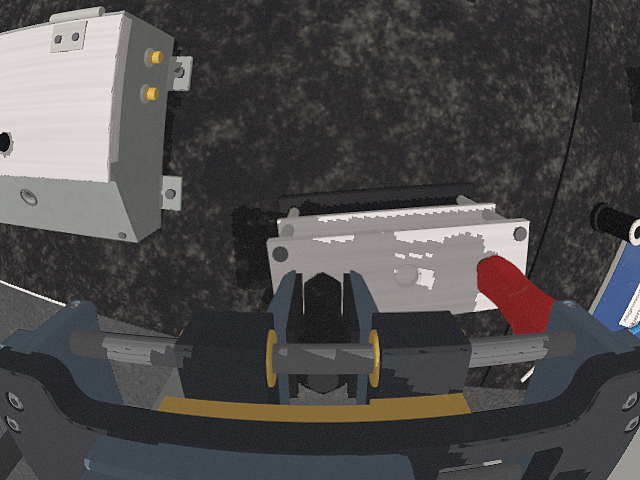

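Request:
jog_arm(series=[[[-0.2,0,0,0,0,0],[-0.6,0,0,0,0,0],[-1,0,0,0,0,0],[-1,0,0,0,0,0]]])

```text
t: 5.52
position: [513.0, -99.0, 260.0]
ee_rot: [2.682, 1.562, -0.248]
wrist_force: [-0.1, -0.2, -0.7]
grip_width: 20.0
```

```bash
cat >> h.py <<'E'
HYAW=0.093
hx=np.array([np.cos(HYAW),np.sin(HYAW),0]);hy=np.array([-np.sin(HYAW),np.cos(HYAW),0]);hz=np.array([0,0,1.])
AX=0.530*hx-0.848*hz
HOLE=np.array([510.2,147.8,68.])
E
python3 - <<'E'
from h import *
s=st();snap('side','d5');snap('wrist','w5')
R=tgt(AX,-hy)
plan(HOLE-AX*(128+70),R); print(HOLE-AX*(128+70))
E
python3 -c "
import cv2
d=cv2.imread('pics/d5.png');cv2.imwrite('pics/d5c.png',cv2.resize(d[80:280,250:450],None,fx=3,fy=3,interpolation=3))"
```

```text
t 5.53 p [513.023 -99.04  259.96 ] F [-0.07  -0.225 -0.705] w 20.0 q [-0.213  0.205  1.607 -0.     1.321  1.147]
[[ 0.009  0.21  -0.978]
 [-0.002 -0.978 -0.21 ]
 [-1.     0.004 -0.008]]
row [0.1647, -2.1106, 0.4408, 0.1101, 0.5329, 0.0313] minrows 4.2
[405.713 138.055 235.904]
```

View pics/d5c.png

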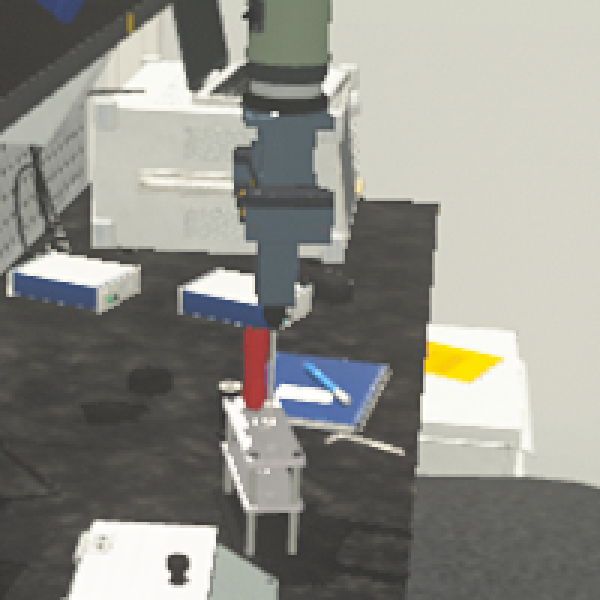

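View pics/w5.png

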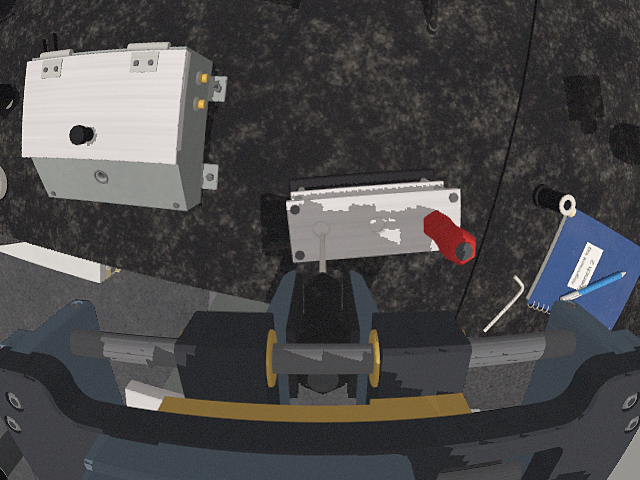

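Request:
jog_arm(series=[[[-0.2,-0.3,0,0,0.1,0],[-0.2,-0.7,0.2,0.05,0.25,0.01],[-0.2,-1,0.3,0.1,0.4,0.02],[-0.2,-1,0.44,0.11,0.53,0.03],[-0.2,-1,0.44,0.11,0.53,0.03]]])

```text
t: 6.25
position: [428.4, 8.3, 275.3]
ee_rot: [-3.137, 1.023, 0.098]
wrist_force: [0.2, 0.4, -0.5]
grip_width: 20.2
```

Run:
```python
from h import *
s=st()
R=tgt(AX,-hy)
plan(HOLE-AX*(128+60),R)
```

```text
t 6.25 p [428.391   8.305 275.281] F [ 0.154  0.392 -0.544] w 20.2 q [-0.08  -0.228  2.118  0.141  0.715  1.317]
[[ 0.518  0.094 -0.85 ]
 [ 0.051 -0.996 -0.079]
 [-0.854 -0.002 -0.521]]
row [0.3205, -1.0932, 0.2456, -0.0006, 0.0102, 0.0024] minrows 2.2
```

Request:
jog_arm(series=[[[0,-0.4,0.1,0,0,0],[0,-0.8,0.2,0,0.01,0],[0.1,-1,0.245,0,0.01,0],[0.1,-1,0.245,0,0.01,0]]])

```text
t: 6.75
position: [404.0, 127.4, 252.6]
ee_rot: [3.141, 1.009, 0.097]
wrist_force: [0.4, -0.0, -0.1]
grip_width: 20.4
```

Run:
```python
from h import *
s=st()
R=tgt(AX,-hy)
plan(HOLE-AX*(128+40),R)
```

```text
t 6.75 p [404.01  127.389 252.645] F [ 0.401 -0.026 -0.075] w 20.4 q [ 0.407 -0.213  2.174 -0.269  0.658  2.049]
[[ 0.53   0.098 -0.842]
 [ 0.052 -0.995 -0.083]
 [-0.846  0.    -0.533]]
row [0.3802, -0.0865, 0.0558, 0.0044, -0.0031, 0.0022] minrows 0.8
```

Request:
jog_arm(series=[[[0.2,-0.0865,0.056,0.004,-0.003,0.002],[0.36,-0.0865,0.056,0.004,-0.003,0.002],[0.36,-0.0865,0.056,0.004,-0.003,0.002],[0.36,-0.0865,0.056,0.004,-0.003,0.002]]])

```text
t: 7.25
position: [421.4, 137.0, 214.9]
ee_rot: [-3.138, 1.008, 0.09]
wrist_force: [-0.1, 0.1, -0.3]
grip_width: 20.0
```

Run:
```python
from h import *
s=st();snap('wrist','w6');snap('side','d6');snap('scene','s6')
tip=s['position']+128*Rt(s)[:,0]
print('tip pred',tip,'wrist px',fproj('w6',[tip,HOLE]),'side',proj('d6',[tip,HOLE]),'scene',proj('s6',[tip,HOLE]))
a=cv2.imread('pics/w6.png');b=cv2.imread('pics/d6.png');c=cv2.imread('pics/s6.png')
cv2.imwrite('pics/w6c.png',cv2.resize(a[130:330,230:430],None,fx=3,fy=3,interpolation=3))
cv2.imwrite('pics/d6c.png',cv2.resize(b[180:340,240:400],None,fx=3.75,fy=3.75,interpolation=3))
cv2.imwrite('pics/s6c.png',cv2.resize(c[160:280,220:380],None,fx=5,fy=5,interpolation=3))
```

```text
t 7.25 p [421.419 137.002 214.867] F [-0.052  0.08  -0.287] w 20.0 q [ 0.419 -0.134  2.222 -0.342  0.541  2.152]
[[ 0.532  0.087 -0.842]
 [ 0.048 -0.996 -0.073]
 [-0.846 -0.002 -0.534]]
tip pred [489.483 143.134 106.638] wrist px [[321.235 234.081]
 [318.419 224.26 ]] side [[337.077 270.002]
 [327.99  283.722]] scene [[280.379 223.585]
 [286.72  230.229]]
```

View pics/w6c.png

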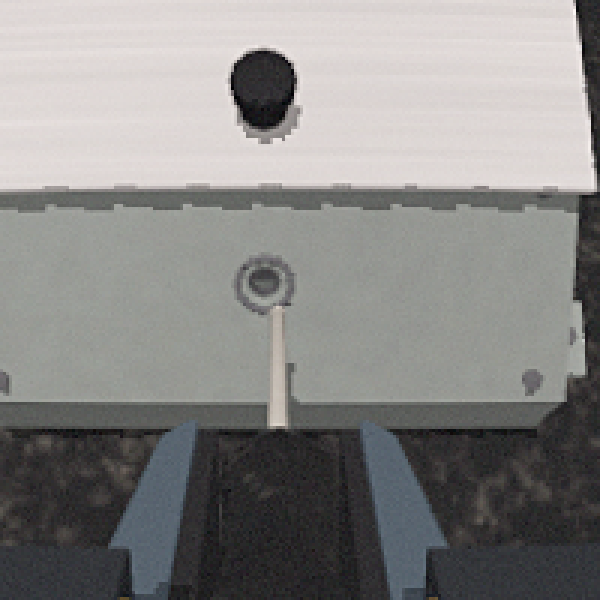

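View pics/d6c.png

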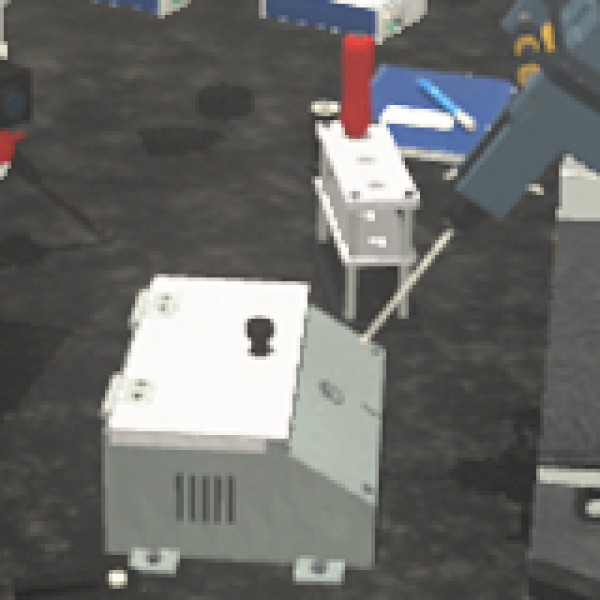

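View pics/s6c.png

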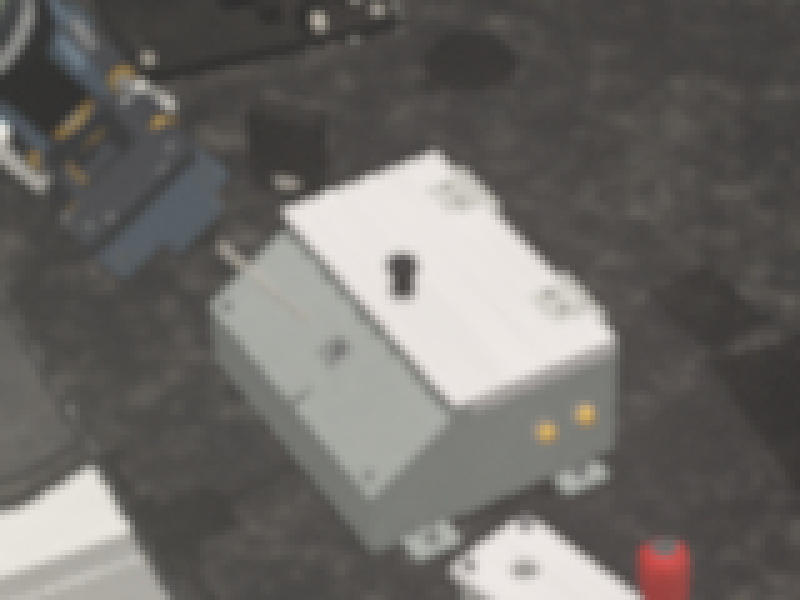

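```bash
sed -i 's/HOLE=np.array.*/HOLE=np.array([510.2,148.3,68.])/' h.py
python3 - <<'E'
from h import *
s=r.read_state()
R=tgt(AX,-hy)
plan(HOLE-AX*(128+10),R)
E
```

```text
row [0.2865, -0.0219, 0.0179, -0.0051, -0.0055, -0.0007] minrows 0.6
```

Request:
jog_arm(series=[[[0.14,-0.02,0.015,-0.005,-0.005,0],[0.25,-0.02,0.015,-0.005,-0.005,0],[0.25,-0.02,0.015,-0.005,-0.005,0],[0.25,-0.02,0.015,-0.005,-0.005,0],[0.25,-0.02,0.015,-0.005,-0.005,0]]])

```text
t: 8.02
position: [435.1, 141.4, 188.5]
ee_rot: [3.14, 1.012, 0.092]
wrist_force: [0.3, -0.0, -0.7]
grip_width: 20.4
```

Run:
```python
from h import *
s=st();snap('wrist','w7');
tip=s['position']+128*Rt(s)[:,0]
print('tip pred',tip,'out',(HOLE-tip)@AX,'lat',(tip-HOLE)@hy,(tip-HOLE)@np.cross(AX,hy),'wrist px',fproj('w7',[tip,HOLE]))
R=tgt(AX,-hy)
plan(HOLE-AX*(128-5),R)
a=cv2.imread('pics/w7.png')
cv2.imwrite('pics/w7c.png',cv2.resize(a[170:290,260:380],None,fx=5,fy=5,interpolation=3))
```

```text
t 8.03 p [435.061 141.396 188.545] F [ 0.326 -0.008 -0.697] w 20.4 q [ 0.411 -0.072  2.246 -0.383  0.461  2.189]
[[ 0.528  0.093 -0.844]
 [ 0.049 -0.996 -0.079]
 [-0.848  0.001 -0.53 ]]
tip pred [502.619 147.638  80.006] out 14.213699482401744 lat 0.045211297998586655 -0.08964892332916281 wrist px [[321.2   234.037]
 [321.282 229.458]]
row [0.1598, 0.0006, -0.0016, 0.0006, 0.0001, -0.0005] minrows 0.3
```

View pics/w7c.png

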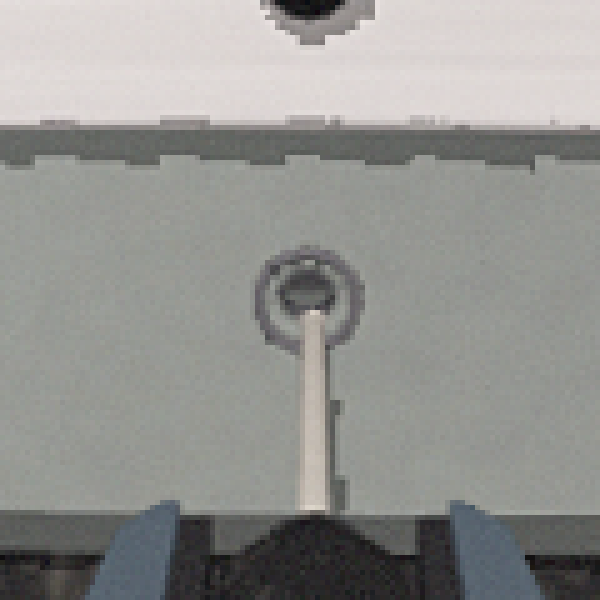

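Request:
jog_arm(series=[[[0.05,-0.004,-0.001,0,0,0],[0.1,-0.004,-0.001,0,0,0],[0.16,-0.004,-0.001,0,0,0],[0.22,-0.004,-0.001,0,0,0],[0.25,-0.004,-0.001,0,0,0]]])

```text
t: 8.7
position: [450.9, 143.2, 161.9]
ee_rot: [3.139, 1.014, 0.091]
wrist_force: [-0.8, -1.2, -0.9]
grip_width: 20.3
```

Run:
```python
from h import *
s=st();snap('wrist','w8');
tip=s['position']+128*Rt(s)[:,0]
print('out',(HOLE-tip)@AX,'lat',(tip-HOLE)@hy,(tip-HOLE)@np.cross(AX,hy))
R=tgt(AX,-hy)
plan(HOLE-AX*(128-36)+0.4*hy,R)
a=cv2.imread('pics/w8.png')
cv2.imwrite('pics/w8c.png',cv2.resize(a[170:290,260:380],None,fx=5,fy=5,interpolation=3))
```

```text
t 8.70 p [450.914 143.159 161.878] F [-0.82  -1.212 -0.865] w 20.3 q [ 0.396 -0.005  2.267 -0.445  0.378  2.246]
[[ 0.526  0.093 -0.845]
 [ 0.048 -0.996 -0.08 ]
 [-0.849  0.001 -0.528]]
out -16.852463844648195 lat 0.24837256605712651 -0.9469725545977151
row [0.1584, -0.0002, -0.0071, 0.0009, 0.0021, -0.0011] minrows 0.3
```

View pics/w8c.png

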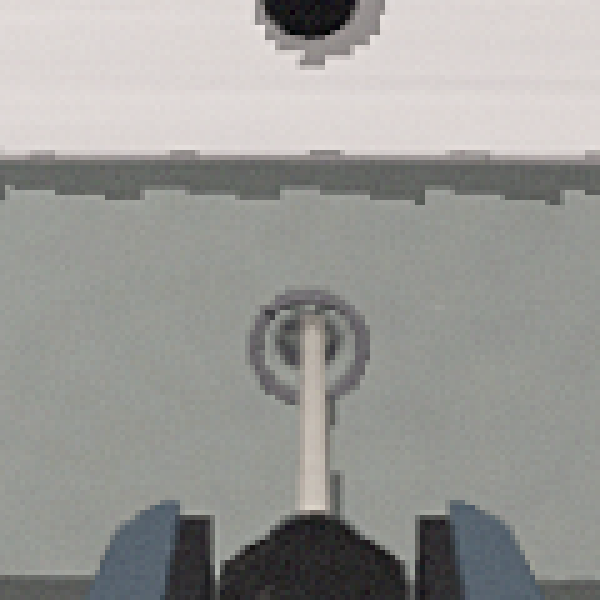

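Request:
jog_arm(series=[[[0.04,0,-0.004,0,0.002,0],[0.08,0,-0.007,0,0.002,0],[0.12,0,-0.007,0,0.002,0],[0.15,0,-0.007,0,0.002,0],[0.15,0,-0.007,0,0.002,0]]])

```text
t: 9.38
position: [461.0, 144.1, 147.4]
ee_rot: [3.139, 1.012, 0.091]
wrist_force: [-0.0, -0.2, -0.0]
grip_width: 20.1
```

```bash
cat >> h.py <<'E'
def ins(depth):
    s=st();tip=s['position']+128*Rt(s)[:,0]
    print('in',(tip-HOLE)@AX,'lat',(tip-HOLE)@hy,(tip-HOLE)@np.cross(AX,hy),'F axial',s['wrist_force']@AX)
    plan(HOLE-AX*(128-depth)+0.4*hy,tgt(AX,-hy))
E
python3 -c "
from h import *
ins(50)"
```

```text
t 9.38 p [461.    144.131 147.449] F [-0.017 -0.227 -0.047] w 20.1 q [ 0.387  0.034  2.277 -0.498  0.329  2.297]
[[ 0.528  0.093 -0.844]
 [ 0.048 -0.996 -0.08 ]
 [-0.848  0.001 -0.531]]
in 34.45904656518161 lat 0.29688972520655016 0.3151712343516306 F axial 0.019620414598690968
row [0.1295, 0.0, 0.0021, 0.0008, -0.0006, -0.0009] minrows 0.2
```

Request:
jog_arm(series=[[[0.04,0,0.002,0,0,0],[0.08,0,0.002,0,0,0],[0.11,0,0.002,0,0,0],[0.14,0,0.002,0,0,0],[0.15,0,0.002,0,0,0]]])

```text
t: 10.0
position: [470.1, 144.8, 131.9]
ee_rot: [3.139, 1.012, 0.09]
wrist_force: [-4.1, -0.6, 1.9]
grip_width: 19.8
```

```bash
python3 -c "
from h import *
ins(53)
snap('side','d9');b=cv2.imread('pics/d9.png')
cv2.imwrite('pics/d9c.png',cv2.resize(b[180:340,240:400],None,fx=3.75,fy=3.75,interpolation=3))
"
```

```text
t 10.00 p [470.129 144.767 131.942] F [-4.087 -0.633  1.853] w 19.8 q [ 0.378  0.075  2.286 -0.568  0.283  2.363]
[[ 0.528  0.093 -0.844]
 [ 0.048 -0.996 -0.08 ]
 [-0.848  0.002 -0.53 ]]
in 52.457281774824416 lat 0.027096997854678635 -0.19788410818187108 F axial -3.7590850993355343
row [0.0045, -0.0016, -0.0019, 0.0008, -0.0002, -0.0013] minrows 0.0
```

View pics/d9c.png

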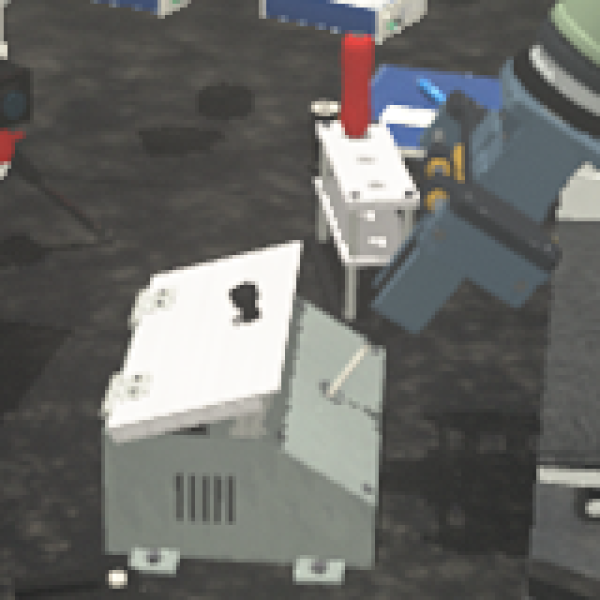

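The cover has sprung up: its edge in the side crop moved from (309,283) to (300,243). I'll hold briefly, check it has fully risen, then withdraw.

Request:
jog_arm(series=[[[0,0,0,0,0,0],[0,0,0,0,0,0],[0,0,0,0,0,0]]])

```text
t: 10.42
position: [470.0, 144.8, 132.3]
ee_rot: [3.139, 1.012, 0.091]
wrist_force: [-4.8, -1.7, 2.4]
grip_width: 20.0
```

```bash
python3 -c "
from h import *
ins(0)
snap('side','d10');b=cv2.imread('pics/d10.png')
cv2.imwrite('pics/d10c.png',cv2.resize(b[180:340,240:400],None,fx=3.75,fy=3.75,interpolation=3))
"
```

```text
t 10.43 p [470.04 144.84 132.26] F [-4.812 -1.65   2.444] w 20.0 q [ 0.378  0.074  2.286 -0.567  0.284  2.363]
[[ 0.528  0.093 -0.844]
 [ 0.048 -0.996 -0.079]
 [-0.848  0.001 -0.531]]
in 52.14452054332365 lat 0.13524785038306084 -0.04532247027054315 F axial -4.693030903259266
row [-0.4345, -0.0005, -0.0013, 0.0007, -0.0006, -0.0011] minrows 0.8
```

View pics/d10c.png

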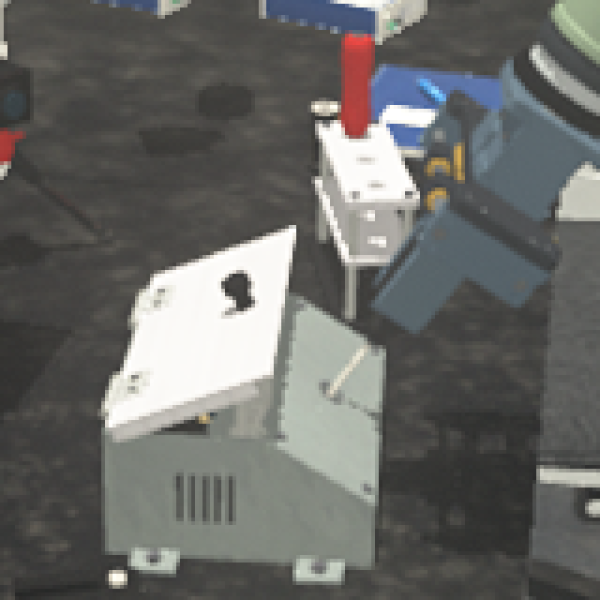

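Ajar now. I'll withdraw along the axis.

Request:
jog_arm(series=[[[-0.1,0,0,0,0,0],[-0.3,0,0,0,0,0],[-0.5,0,0,0,0,0],[-0.75,0,0,0,0,0],[-1,0,0,0,0,0]]])

```text
t: 11.1
position: [407.4, 139.8, 235.8]
ee_rot: [-3.141, 1.008, 0.094]
wrist_force: [0.1, -0.7, 0.1]
grip_width: 19.7
```

Run:
```python
from h import *
s=st()
Y=0.21
R=tgt([0,0,-1],[np.sin(Y),-np.cos(Y),0]);plan([510.8,-98.5,300],R)
```

```text
t 11.10 p [407.368 139.766 235.839] F [ 0.053 -0.745  0.08 ] w 19.7 q [ 0.448 -0.179  2.197 -0.326  0.615  2.144]
[[ 0.531  0.094 -0.842]
 [ 0.05  -0.996 -0.079]
 [-0.846 -0.    -0.533]]
row [-0.0942, 2.0575, -0.8538, -0.108, -0.5367, -0.031] minrows 4.3
```

Request:
jog_arm(series=[[[-0.2,0.3,-0.1,0,0,0],[-0.42,0.7,-0.27,0,0,0],[-0.42,1,-0.4,-0.03,-0.15,-0.01],[-0.42,1,-0.6,-0.07,-0.34,-0.02],[-0.3,1,-0.8,-0.1,-0.52,-0.03]]])

```text
t: 11.72
position: [482.7, 23.9, 319.0]
ee_rot: [3.046, 1.533, 0.1]
wrist_force: [0.7, -0.5, -0.7]
grip_width: 20.0
```

Run:
```python
from h import *
s=st()
Y=0.21
R=tgt([0,0,-1],[np.sin(Y),-np.cos(Y),0]);plan([510.8,-98.5,280],R)
```

```text
t 11.72 p [482.656  23.88  319.004] F [ 0.658 -0.468 -0.669] w 20.0 q [0.024 0.1   1.59  0.003 1.414 1.399]
[[ 0.038  0.194 -0.98 ]
 [ 0.004 -0.981 -0.194]
 [-0.999  0.004 -0.038]]
row [0.3298, 1.0448, -0.0197, -0.014, -0.036, -0.0037] minrows 2.1
```

Request:
jog_arm(series=[[[0,0.4,-0.02,-0.014,-0.02,0],[0.1,0.8,-0.02,-0.014,-0.02,0],[0.2,1,-0.02,-0.014,-0.02,0],[0.2,1,-0.02,-0.014,-0.02,0],[0.2,1,-0.02,-0.014,-0.02,0]]])

```text
t: 12.35
position: [507.4, -91.0, 292.6]
ee_rot: [2.984, 1.555, 0.055]
wrist_force: [0.8, 0.0, -0.2]
grip_width: 20.2
```

Run:
```python
from h import *
s=st()
Y=0.21
R=tgt([0,0,-1],[np.sin(Y),-np.cos(Y),0]);plan([510.8,-98.5,260],R)
```

```text
t 12.35 p [507.359 -91.044 292.584] F [ 0.784  0.026 -0.16 ] w 20.2 q [-0.202  0.176  1.564  0.004  1.387  1.155]
[[ 0.015  0.211 -0.977]
 [ 0.001 -0.977 -0.211]
 [-1.     0.002 -0.015]]
row [0.2719, 0.0661, -0.0108, 0.0026, -0.0145, -0.0023] minrows 0.5
```

Request:
jog_arm(series=[[[0.1,0.066,-0.01,0.002,-0.015,-0.002],[0.25,0.066,-0.01,0.002,-0.015,-0.002],[0.25,0.066,-0.01,0.002,-0.015,-0.002],[0.25,0.066,-0.01,0.002,-0.015,-0.002],[0.25,0.066,-0.01,0.002,-0.015,-0.002]]])

```text
t: 12.98
position: [510.5, -98.9, 262.8]
ee_rot: [0.597, 1.57, -2.334]
wrist_force: [1.0, 0.2, -0.5]
grip_width: 20.1
```

Run:
```python
from h import *
s=st();snap('wrist','w11');snap('side','d11');snap('scene','s11')
Y=0.21
R=tgt([0,0,-1],[np.sin(Y),-np.cos(Y),0]);plan([510.8,-98.5,235],R)
tip=s['position']+128*Rt(s)[:,0]; H=[510.8,-98.8,112]
print('tip',tip);print(fproj('w11',[tip,H]),proj('d11',[tip,H]),proj('s11',[tip,H]))
a=cv2.imread('pics/w11.png');b=cv2.imread('pics/d11.png');c=cv2.imread('pics/s11.png')
cv2.imwrite('pics/w11c.png',cv2.resize(a[180:300,260:380],None,fx=5,fy=5,interpolation=3))
cv2.imwrite('pics/d11c.png',cv2.resize(b[160:280,300:400],None,fx=5,fy=5,interpolation=3))
```

```text
t 12.97 p [510.458 -98.864 262.822] F [ 0.981  0.177 -0.503] w 20.1 q [-0.213  0.205  1.6   -0.001  1.337  1.147]
[[-0.001  0.209 -0.978]
 [-0.001 -0.978 -0.209]
 [-1.     0.001  0.001]]
row [0.2293, -0.0027, -0.0061, 0.0004, 0.0014, -0.0004] minrows 0.4
tip [510.358 -98.969 134.822]
[[321.19  233.982]
 [321.151 226.446]] [[340.875 221.064]
 [340.384 228.337]] [[324.411 267.451]
 [324.509 273.308]]
```

View pics/w11c.png

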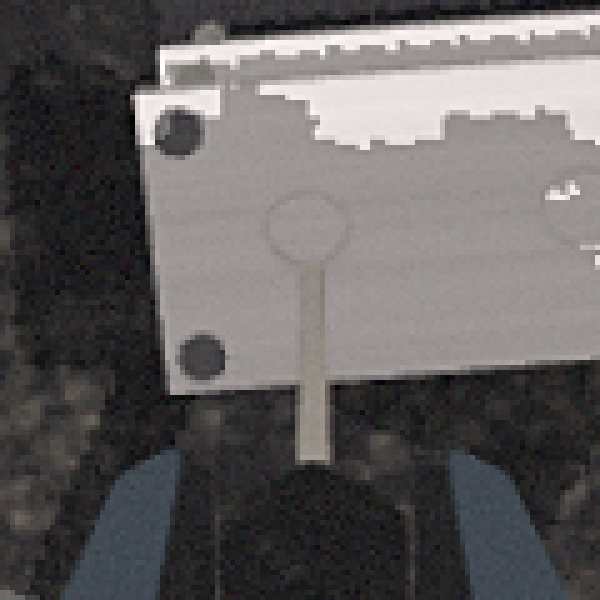

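View pics/d11c.png

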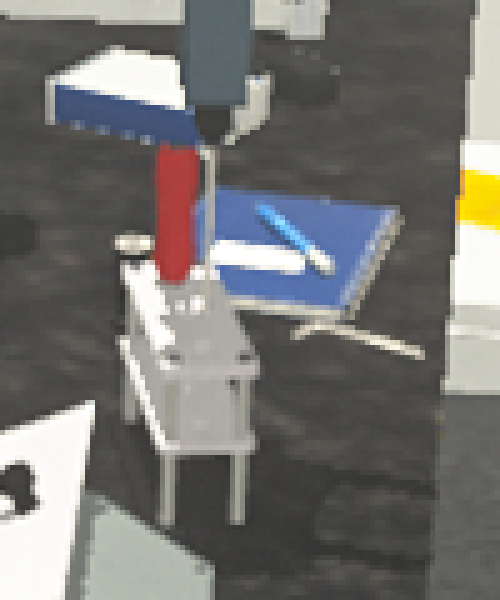

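Request:
jog_arm(series=[[[0.1,-0.005,-0.005,0,0,0],[0.2,-0.005,-0.005,0,0,0],[0.3,-0.005,-0.005,0,0,0],[0.35,-0.005,-0.005,0,0,0],[0.35,-0.005,-0.005,0,0,0]]])

```text
t: 13.75
position: [510.1, -98.2, 219.4]
ee_rot: [-0.167, 1.567, -3.098]
wrist_force: [-0.5, 0.7, -0.8]
grip_width: 20.0
```

Run:
```python
from h import *
s=st();
Y=0.21
R=tgt([0,0,-1],[np.sin(Y),-np.cos(Y),0]);plan([511,-98.4,136.5],R)
```

```text
t 13.75 p [510.096 -98.154 219.395] F [-0.477  0.655 -0.787] w 20.0 q [-0.212  0.23   1.677 -0.001  1.238  1.149]
[[-0.004  0.209 -0.978]
 [-0.    -0.978 -0.209]
 [-1.    -0.001  0.004]]
row [0.6908, 0.004, -0.0094, 0.0004, 0.0033, 0.0006] minrows 1.3
```

Request:
jog_arm(series=[[[0.08,0.003,-0.008,0,0.002,0],[0.16,0.003,-0.008,0,0.002,0],[0.24,0.003,-0.008,0,0.002,0],[0.32,0.003,-0.008,0,0.002,0],[0.38,0.003,-0.008,0,0.002,0]]])

```text
t: 14.38
position: [511.1, -98.3, 173.6]
ee_rot: [-0.331, 1.57, 3.022]
wrist_force: [-1.2, 0.1, 0.5]
grip_width: 19.9
```

Run:
```python
from h import *
s=st();
Y=0.21
R=tgt([0,0,-1],[np.sin(Y),-np.cos(Y),0]);plan([511,-98.4,136.5],R)
snap('side','d12');snap('wrist','w12')
b=cv2.imread('pics/d12.png')
cv2.imwrite('pics/d12c.png',cv2.resize(b[160:280,300:400],None,fx=5,fy=5,interpolation=3))
```

```text
t 14.38 p [511.066 -98.332 173.629] F [-1.156  0.119  0.455] w 19.9 q [-0.212  0.265  1.75  -0.     1.127  1.148]
[[-0.001  0.209 -0.978]
 [ 0.    -0.978 -0.209]
 [-1.    -0.     0.001]]
row [0.3094, 0.0005, 0.0004, 0.0005, 0.0009, 0.0003] minrows 0.6
```

View pics/d12c.png

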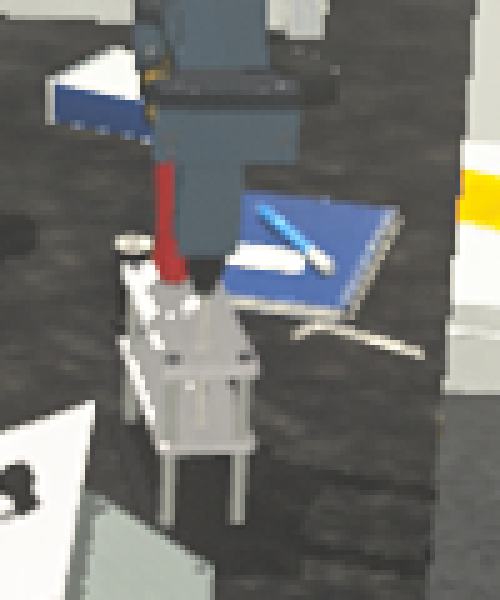

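View pics/w12.png

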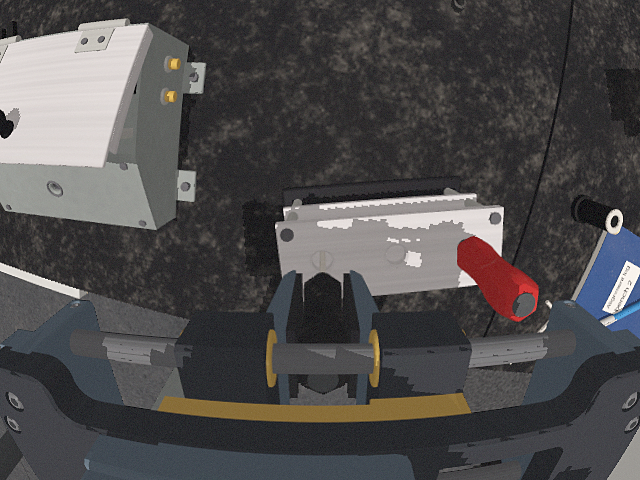

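Request:
jog_arm(series=[[[0.08,0,0,0,0,0],[0.16,0,0,0,0,0],[0.24,0,0,0,0,0],[0.3,0,0,0,0,0],[0.3,0,0,0,0,0]]])

```text
t: 15.1
position: [510.9, -98.3, 137.7]
ee_rot: [-0.394, 1.569, 2.958]
wrist_force: [1.0, 0.2, -1.0]
grip_width: 20.0
```

Run:
```python
from h import *
s=st();
Y=0.21
R=tgt([0,0,-1],[np.sin(Y),-np.cos(Y),0]);plan([511,-98.4,136.2],R)
```

```text
t 15.10 p [510.854 -98.287 137.71 ] F [ 1.009  0.166 -1.048] w 20.0 q [-0.212  0.298  1.803 -0.     1.042  1.148]
[[-0.002  0.209 -0.978]
 [ 0.    -0.978 -0.209]
 [-1.    -0.001  0.002]]
row [0.0126, 0.0012, -0.001, 0.0004, 0.0015, 0.0006] minrows 0.0
```

Almost seated. I'll go down the last 1.5 mm, then release.

Request:
jog_arm(series=[[[0.01,0,0,0,0,0],[0.01,0,0,0,0,0]]])

```text
t: 15.35
position: [511.4, -98.4, 137.5]
ee_rot: [2.403, 1.571, -0.528]
wrist_force: [-1.2, 0.1, -1.0]
grip_width: 19.9
```

Request:
jog_arm(series=[[[0,0,0,0,0,0],[0,0,0,0,0,0],[0,0,0,0,0,0],[0,0,0,0,0,0],[0,0,0,0,0,0]]], jaw=0.4)

```text
t: 15.98
position: [511.2, -98.4, 137.2]
ee_rot: [-0.173, 1.57, -3.104]
wrist_force: [0.4, 0.2, -0.1]
grip_width: 63.7
```

Run:
```python
from h import *
s=st();snap('wrist','w13');snap('side','d13')
b=cv2.imread('pics/d13.png')
cv2.imwrite('pics/d13c.png',cv2.resize(b[160:280,300:400],None,fx=5,fy=5,interpolation=3))
```

```text
t 15.97 p [511.248 -98.366 137.226] F [ 0.413  0.233 -0.062] w 63.7 q [-0.212  0.298  1.804 -0.     1.04   1.148]
[[-0.     0.209 -0.978]
 [-0.    -0.978 -0.209]
 [-1.    -0.     0.   ]]
```

View pics/w13.png

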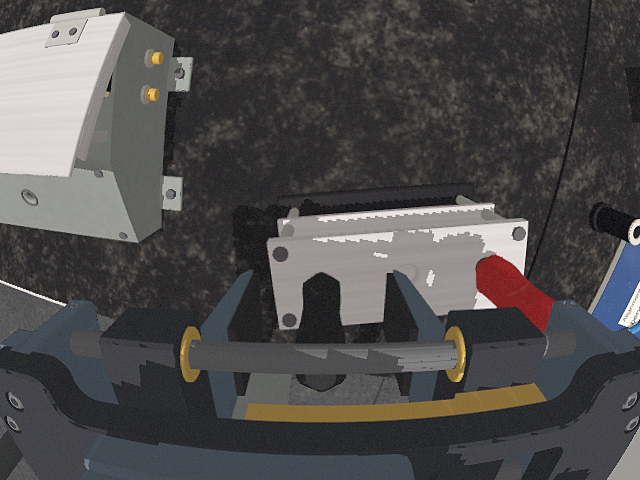

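View pics/d13c.png

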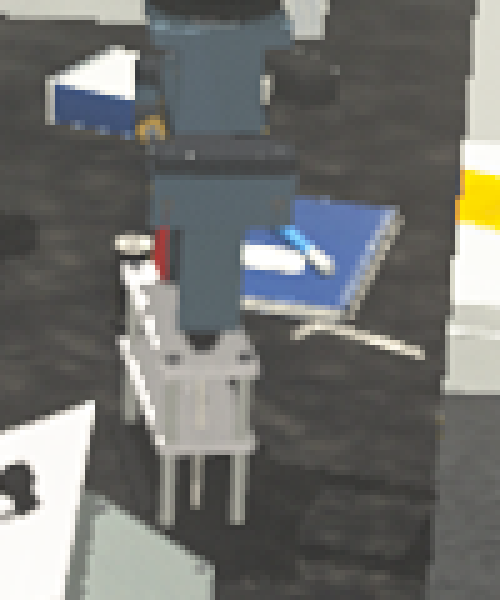

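The driver is back in the rack: its handle stands at (321,330) in the wrist view and the shaft shows below the lower plate in the side crop. I'll retreat upward.

Request:
jog_arm(series=[[[-0.2,0,0,0,0,0],[-0.6,0,0,0,0,0],[-1,0,0,0,0,0],[-1,0,0,0,0,0]]], jaw=1)

```text
t: 16.58
position: [513.5, -98.9, 261.4]
ee_rot: [2.708, 1.562, -0.223]
wrist_force: [-0.3, 0.2, -0.1]
grip_width: 91.3
```

```bash
cat >> h.py <<'E'
HO=np.array([571.97,152.8,0])
def L(x,z,y=0): return HO+x*hx+y*hy+z*hz
E
python3 - <<'E'
from h import *
s=st();snap('wrist','w14');snap('side','d14');snap('scene','s14')
b=cv2.imread('pics/d14.png');a=cv2.imread('pics/w14.png')
cv2.imwrite('pics/d14c.png',cv2.resize(b[160:320,240:400],None,fx=3.75,fy=3.75,interpolation=3))
cv2.imwrite('pics/w14c.png',cv2.resize(a[20:260,0:320],None,fx=2.4,fy=2.4,interpolation=3))
for th in (.35,.42,.5):
  P=[L(70-110*np.cos(th),91.5+110*np.sin(th),y) for y in(-103,0,103)]
  print(th,((proj('d14',P)-[240,160])*3.75).round(0).tolist(), ((fproj('w14',P)-[0,20])*2.4).round().tolist())
# shelf: world points from depth
z=load('s14');d=z['d'];K,R,t=z['K'],z['R'],z['t']
v,u=np.mgrid[0:480:4,0:640:4];dd=d[v,u];ok=dd>0
c=np.stack([(u-K[0,2])/K[0,0]*dd,(v-K[1,2])/K[1,1]*dd,dd],-1)[ok];X=(c-t)@R
m=(X[:,2]>150)&(X[:,2]<900)&(X[:,0]>600)&(np.abs(X[:,1]-150)<300)
print('scene shelf pts',m.sum(),X[m][:,0].min() if m.any() else '', np.percentile(X[m][:,2],[1,10,50,90,99]) if m.any() else '')
z=load('d14');d=z['d'];K,R,t=z['K'],z['R'],z['t']
dd=d[v,u];ok=dd>0
c=np.stack([(u-K[0,2])/K[0,0]*dd,(v-K[1,2])/K[1,1]*dd,dd],-1)[ok];X=(c-t)@R
m=(X[:,2]>150)&(X[:,0]>600)&(np.abs(X[:,1]-150)<400)
for lo in range(600,1200,50):
  k=m&(X[:,0]>=lo)&(X[:,0]<lo+50)
  if k.any(): print(lo,k.sum(),np.percentile(X[k][:,2],[0,10,50,100]))
E
```

```text
t 16.57 p [513.486 -98.868 261.354] F [-0.349  0.162 -0.1  ] w 91.3 q [-0.212  0.205  1.603 -0.     1.324  1.148]
[[ 0.009  0.209 -0.978]
 [-0.002 -0.978 -0.209]
 [-1.     0.004 -0.008]]
0.35 [[299.0, 312.0], [289.0, 379.0], [277.0, 458.0]] [[392.0, 342.0], [170.0, 332.0], [9.0, 329.0]]
0.42 [[295.0, 302.0], [285.0, 370.0], [273.0, 448.0]] [[385.0, 336.0], [160.0, 326.0], [-2.0, 324.0]]
0.5 [[290.0, 292.0], [279.0, 358.0], [267.0, 436.0]] [[376.0, 326.0], [148.0, 318.0], [-14.0, 317.0]]
scene shelf pts 1049 688.0319928504966 [385.749 439.204 486.083 519.892 611.723]
650 111 [459.367 463.633 475.939 484.804]
700 170 [483.552 483.87  484.535 603.725]
750 138 [157.646 483.907 485.17  587.865]
800 91 [150.105 164.881 493.114 618.215]
850 108 [161.223 483.845 530.277 687.454]
900 57 [196.112 257.919 499.692 687.373]
950 37 [152.927 162.696 217.877 484.248]
1000 215 [150.072 155.253 177.523 210.035]
1100 655 [492.139 551.569 617.169 697.815]
```

View pics/d14c.png

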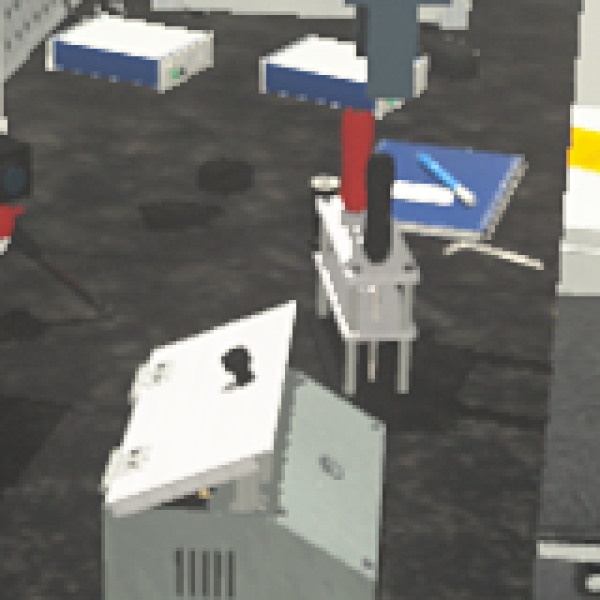

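View pics/w14c.png

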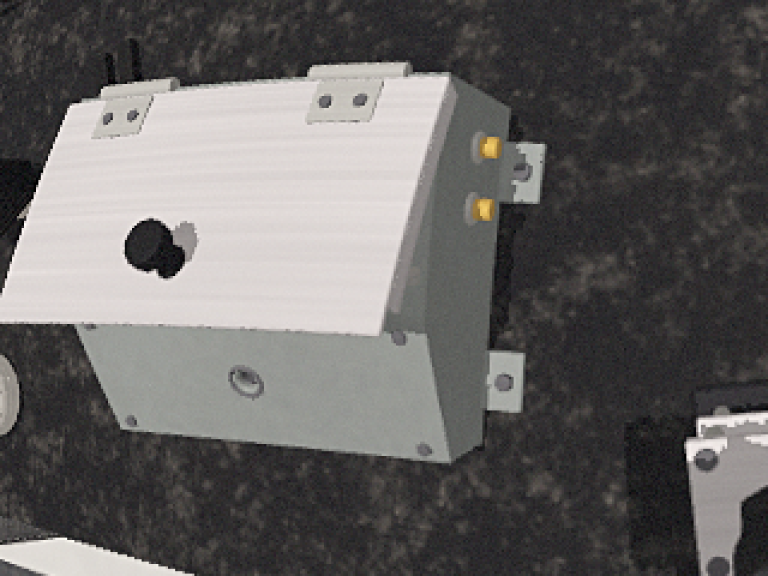

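```bash
cat >> h.py <<'E'
RC=tgt(AX,-hy)
def tcp(th,gap=0,back=0,off=16):
    d=-np.cos(th)*hx+np.sin(th)*hz; H=L(70,91.5)
    P=H+110*d+20*AX if th<1.012 else H+90*d
    return P+(off+gap)*RC[:,2]-back*AX
E
python3 - <<'E'
from h import *
print(RC)
s=st()
print(tcp(.42,15,100),tcp(.42,15,0));plan(tcp(.42,15,100),RC)
for th in (.42,.6,.8,1.0,1.2,1.4,1.6,1.75,1.82): print(th,tcp(th),RC.T@(tcp(th)-tcp(.42,15))/120)
E
```

```text
[[ 0.528  0.093 -0.844]
 [ 0.049 -0.996 -0.079]
 [-0.848 -0.    -0.53 ]]
t 16.73 p [510.549 -98.241 256.133] F [-0.65  -0.004 -0.329] w 91.3 q [-0.212  0.209  1.611 -0.     1.324  1.148]
[[-0.002  0.209 -0.978]
 [ 0.    -0.978 -0.209]
 [-1.    -0.001  0.002]]
[473.271 143.594 187.764] [526.042 148.516 102.964]
row [0.5713, -2.0352, -0.1185, 0.109, 0.535, 0.0321] minrows 4.1
0.42 [538.707 149.698 110.914] [-0.     0.    -0.125]
0.6 [548.318 150.594 128.171] [-0.079  0.    -0.269]
0.8 [562.406 151.908 144.969] [-0.136  0.    -0.444]
1.0 [579.536 153.506 158.622] [-0.156  0.    -0.625]
1.2 [595.687 155.012 166.904] [-0.143  0.    -0.777]
1.4 [612.927 156.62  171.71 ] [-0.1   0.   -0.92]
1.6 [630.775 158.285 172.982] [-0.03   0.    -1.053]
1.75 [644.131 159.53  171.579] [ 0.039  0.    -1.141]
1.82 [650.259 160.102 170.24 ] [ 0.076  0.    -1.179]
```

Request:
jog_arm(series=[[[-0.2,-0.3,0,0,0.1,0],[-0.2,-0.7,0.2,0.05,0.25,0.01],[-0.2,-1,0.3,0.1,0.4,0.02],[-0.2,-1,0.44,0.11,0.53,0.03],[-0.2,-1,0.44,0.11,0.53,0.03]]], jaw=-1, grip_force=20)

```text
t: 17.35
position: [429.2, 8.5, 277.0]
ee_rot: [-3.137, 1.022, 0.097]
wrist_force: [0.5, 0.0, -0.9]
grip_width: 44.1
```

Run:
```python
from h import *
s=st();plan(tcp(.42,17,100),RC)
```

```text
t 17.35 p [429.234   8.455 276.954] F [ 0.502  0.032 -0.915] w 44.1 q [-0.078 -0.228  2.114  0.139  0.718  1.321]
[[ 0.519  0.093 -0.85 ]
 [ 0.051 -0.996 -0.078]
 [-0.853 -0.003 -0.521]]
row [0.8817, -1.0854, 0.0046, -0.0014, 0.0098, 0.002] minrows 2.7
```

Request:
jog_arm(series=[[[0,-0.4,0,0,0,0],[0,-0.8,0,0,0.005,0],[0.2,-1,0,0,0.005,0],[0.6,-1,0,0,0.005,0],[0.8,-1,0,0,0.005,0]]])

```text
t: 17.98
position: [474.5, 132.9, 196.8]
ee_rot: [-3.141, 1.015, 0.094]
wrist_force: [-0.1, 0.0, 0.3]
grip_width: 0.5
```

Run:
```python
from h import *
s=st();plan(tcp(.42,17,60),RC);plan(tcp(.42,17,0),RC)
```

```text
t 17.98 p [474.535 132.869 196.805] F [-0.06   0.034  0.286] w 0.5 q [ 0.336 -0.025  2.177 -0.287  0.464  2.036]
[[ 0.525  0.093 -0.846]
 [ 0.049 -0.996 -0.079]
 [-0.85  -0.    -0.528]]
row [0.3963, -0.0898, 0.0573, 0.0004, 0.0027, 0.0004] minrows 0.8
row [0.8963, -0.0897, 0.0559, 0.0004, 0.0027, 0.0004] minrows 1.7
```

Request:
jog_arm(series=[[[0.05,-0.09,0.055,0,0.002,0],[0.2,-0.09,0.055,0,0.002,0],[0.4,-0.09,0.055,0,0.002,0],[0.6,-0.09,0.055,0,0.002,0],[0.6,-0.09,0.055,0,0.002,0]]])

```text
t: 18.6
position: [505.7, 145.8, 132.9]
ee_rot: [3.141, 1.013, 0.092]
wrist_force: [-0.3, 0.5, 0.6]
grip_width: 0.6
```

Run:
```python
from h import *
s=st();snap('wrist','w15');snap('side','d15');plan(tcp(.42,15,0),RC)
b=cv2.imread('pics/d15.png');cv2.imwrite('pics/d15c.png',cv2.resize(b[160:320,240:400],None,fx=3.75,fy=3.75,interpolation=3))
```

```text
t 18.60 p [505.747 145.799 132.867] F [-0.266  0.471  0.602] w 0.6 q [ 0.343  0.124  2.222 -0.489  0.284  2.257]
[[ 0.527  0.092 -0.845]
 [ 0.048 -0.996 -0.078]
 [-0.849  0.    -0.529]]
row [0.3159, -0.0045, -0.0019, -0.0011, -0.0026, 0.0003] minrows 0.6
```

View pics/w15.png

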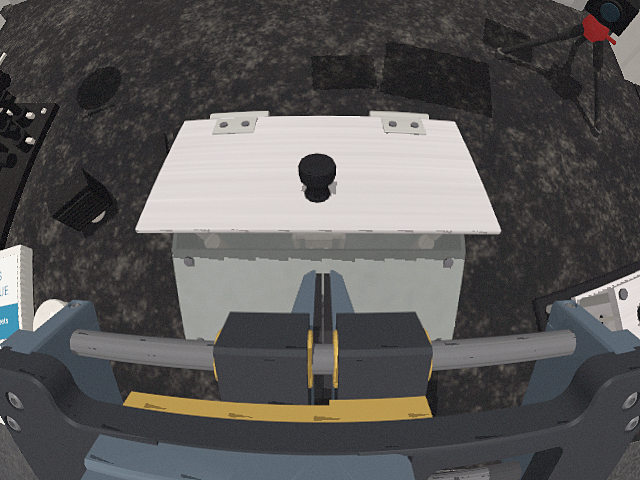

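View pics/d15c.png

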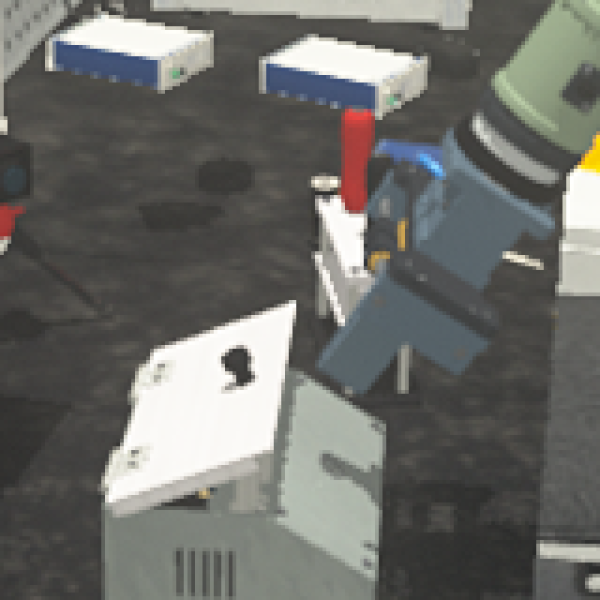

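Request:
jog_arm(series=[[[0.1,-0.004,0,0,-0.002,0],[0.2,-0.004,0,0,-0.002,0],[0.3,-0.004,0,0,-0.002,0],[0.3,-0.004,0,0,-0.002,0]]])

```text
t: 19.2
position: [524.7, 148.4, 105.2]
ee_rot: [-3.14, 1.01, 0.094]
wrist_force: [-0.1, 0.4, 1.2]
grip_width: 0.7
```

```bash
cat >> h.py <<'E'
def cv():
    s=st()
    for th in (.42,.5,.6,.8,1.0,1.2,1.4,1.6,1.7,1.8): print(th,end=' ');plan(tcp(th),RC,s)
E
python3 - <<'E'
from h import *
cv();snap('side','d16')
b=cv2.imread('pics/d16.png');cv2.imwrite('pics/d16c.png',cv2.resize(b[160:320,240:400],None,fx=3.75,fy=3.75,interpolation=3))
E
```

```text
t 19.20 p [524.721 148.369 105.208] F [-0.127  0.402  1.194] w 0.7 q [ 0.331  0.198  2.228 -0.645  0.209  2.409]
[[ 0.529  0.092 -0.843]
 [ 0.05  -0.996 -0.078]
 [-0.847 -0.001 -0.532]]
0.42 row [0.022, -0.0003, -0.1244, -0.0009, -0.002, 0.0006] minrows 0.2
0.5 row [-0.0163, -0.0004, -0.1869, -0.0009, -0.002, 0.0006] minrows 0.4
0.6 row [-0.057, -0.0005, -0.269, -0.0009, -0.002, 0.0006] minrows 0.5
0.8 row [-0.1129, -0.0007, -0.4433, -0.0009, -0.002, 0.0006] minrows 0.9
1.0 row [-0.133, -0.0009, -0.6252, -0.0009, -0.002, 0.0006] minrows 1.2
1.2 row [-0.1196, -0.001, -0.7764, -0.0009, -0.002, 0.0006] minrows 1.5
1.4 row [-0.0767, -0.0011, -0.9199, -0.0009, -0.002, 0.0006] minrows 1.8
1.6 row [-0.0063, -0.0012, -1.0521, -0.0009, -0.002, 0.0006] minrows 2.0
1.7 row [0.0385, -0.0012, -1.1122, -0.0009, -0.002, 0.0006] minrows 2.1
1.8 row [0.089, -0.0012, -1.1676, -0.0009, -0.002, 0.0006] minrows 2.2
```

View pics/d16c.png

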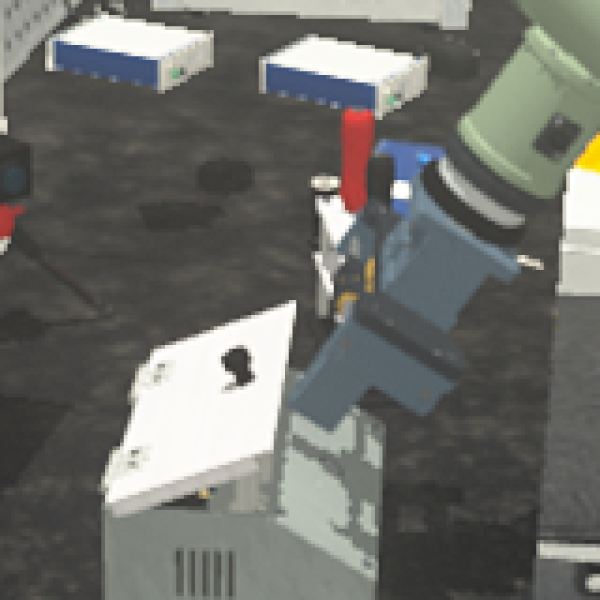

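Request:
jog_arm(series=[[[0.01,0,-0.07,0,0,0],[0.01,0,-0.13,0,0,0],[-0.02,0,-0.19,0,0,0],[-0.05,0,-0.26,0,0,0],[-0.07,0,-0.32,0,0,0]]])

```text
t: 19.88
position: [551.8, 150.8, 133.1]
ee_rot: [-3.139, 1.011, 0.094]
wrist_force: [-3.1, 0.1, -0.1]
grip_width: 0.4
```

Run:
```python
from h import *
cv();snap('side','d17')
b=cv2.imread('pics/d17.png');cv2.imwrite('pics/d17c.png',cv2.resize(b[160:320,240:400],None,fx=3.75,fy=3.75,interpolation=3))
```

```text
t 19.88 p [551.776 150.753 133.11 ] F [-3.141  0.072 -0.145] w 0.4 q [ 0.315  0.189  2.137 -0.418  0.291  2.163]
[[ 0.529  0.092 -0.844]
 [ 0.05  -0.996 -0.077]
 [-0.847 -0.001 -0.531]]
0.42 row [0.0987, -0.0011, 0.1908, -0.0012, -0.0013, 0.0007] minrows 0.4
0.5 row [0.0603, -0.0012, 0.1284, -0.0012, -0.0013, 0.0007] minrows 0.3
0.6 row [0.0196, -0.0013, 0.0463, -0.0012, -0.0013, 0.0007] minrows 0.1
0.8 row [-0.0364, -0.0015, -0.128, -0.0012, -0.0013, 0.0007] minrows 0.3
1.0 row [-0.0566, -0.0018, -0.3099, -0.0012, -0.0013, 0.0007] minrows 0.6
1.2 row [-0.0433, -0.002, -0.4611, -0.0012, -0.0013, 0.0007] minrows 0.9
1.4 row [-0.0006, -0.0021, -0.6046, -0.0012, -0.0013, 0.0007] minrows 1.2
1.6 row [0.0698, -0.0022, -0.7368, -0.0012, -0.0013, 0.0007] minrows 1.4
1.7 row [0.1145, -0.0023, -0.797, -0.0012, -0.0013, 0.0007] minrows 1.5
1.8 row [0.165, -0.0023, -0.8524, -0.0012, -0.0013, 0.0007] minrows 1.7
```

View pics/d17c.png

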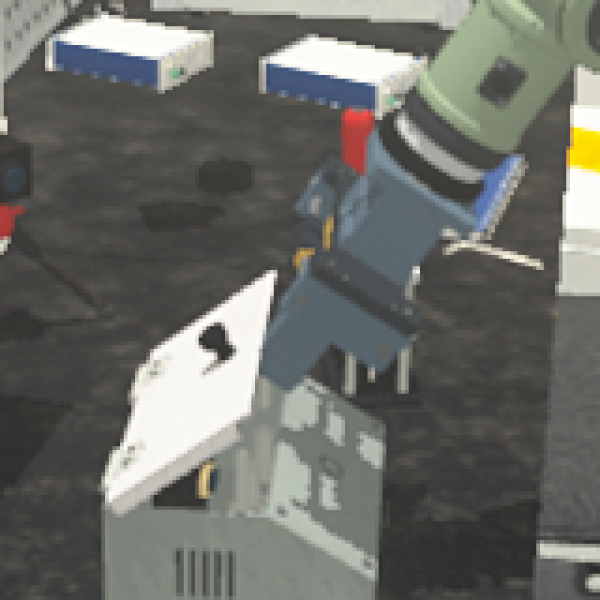

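The cover is following the finger at about 0.65 rad with only 3 N, so I'll continue.

Request:
jog_arm(series=[[[-0.025,-0.001,-0.1,0,0,0],[-0.045,-0.001,-0.2,0,0,0],[-0.055,-0.001,-0.3,0,0,0],[-0.05,-0.001,-0.4,0,0,0],[-0.035,-0.001,-0.5,0,0,0]]])

```text
t: 20.55
position: [601.2, 155.5, 167.9]
ee_rot: [-3.139, 1.011, 0.094]
wrist_force: [-1.8, 0.1, -2.3]
grip_width: 0.4
```

Run:
```python
from h import *
cv();snap('side','d18')
b=cv2.imread('pics/d18.png');cv2.imwrite('pics/d18c.png',cv2.resize(b[160:320,240:400],None,fx=3.75,fy=3.75,interpolation=3))
```

```text
t 20.55 p [601.218 155.462 167.92 ] F [-1.837  0.097 -2.309] w 0.4 q [ 0.29   0.211  1.991 -0.268  0.401  1.988]
[[ 0.529  0.092 -0.844]
 [ 0.05  -0.996 -0.078]
 [-0.847 -0.001 -0.531]]
0.42 row [0.1248, 0.0003, 0.6955, -0.001, -0.0011, 0.0007] minrows 1.4
0.5 row [0.0864, 0.0002, 0.6331, -0.001, -0.0011, 0.0007] minrows 1.2
0.6 row [0.0456, 0.0001, 0.551, -0.001, -0.0011, 0.0007] minrows 1.1
0.8 row [-0.0104, -0.0001, 0.3768, -0.001, -0.0011, 0.0007] minrows 0.7
1.0 row [-0.0307, -0.0004, 0.1949, -0.001, -0.0011, 0.0007] minrows 0.4
1.2 row [-0.0174, -0.0005, 0.0437, -0.001, -0.0011, 0.0007] minrows 0.1
1.4 row [0.0253, -0.0006, -0.0999, -0.001, -0.0011, 0.0007] minrows 0.2
1.6 row [0.0956, -0.0007, -0.2321, -0.001, -0.0011, 0.0007] minrows 0.5
1.7 row [0.1404, -0.0008, -0.2922, -0.001, -0.0011, 0.0007] minrows 0.6
1.8 row [0.1908, -0.0008, -0.3477, -0.001, -0.0011, 0.0007] minrows 0.8
```

View pics/d18c.png

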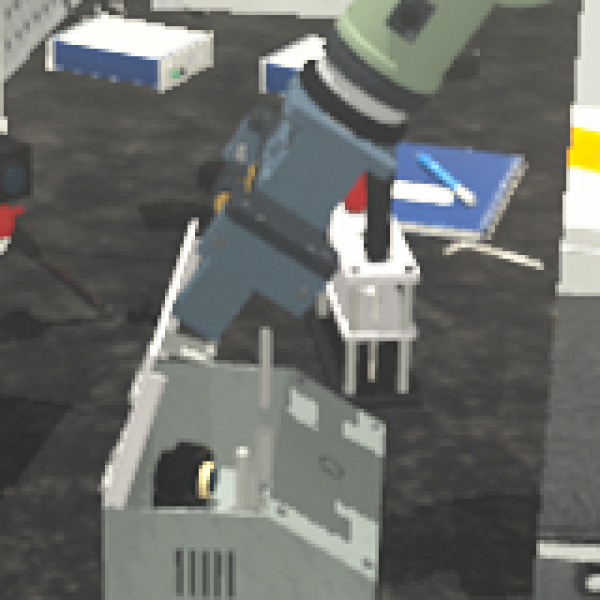

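Request:
jog_arm(series=[[[0.01,0,-0.07,0,0,0],[0.04,0,-0.14,0,0,0],[0.08,0,-0.21,0,0,0],[0.13,0,-0.275,0,0,0],[0.17,0,-0.33,0,0,0]]])

```text
t: 21.22
position: [647.0, 159.9, 173.3]
ee_rot: [-3.138, 1.006, 0.096]
wrist_force: [-2.2, -1.7, 6.4]
grip_width: 0.3
```

Run:
```python
from h import *
s=st();print(1.8);plan(tcp(1.8),RC,s);snap('side','d19');snap('wrist','w19')
b=cv2.imread('pics/d19.png');cv2.imwrite('pics/d19c.png',cv2.resize(b[160:320,240:400],None,fx=3.75,fy=3.75,interpolation=3))
for th in (1.3,1.6,1.7,1.85):
  P=[L(70-110*np.cos(th),91.5+110*np.sin(th),y) for y in(-103,103)]
  print(th,((proj('d19',P)-[240,160])*3.75).round(0).tolist())
```

```text
t 21.23 p [646.971 159.947 173.338] F [-2.159 -1.694  6.413] w 0.3 q [ 0.272  0.269  1.894 -0.227  0.431  1.931]
[[ 0.533  0.093 -0.841]
 [ 0.051 -0.996 -0.077]
 [-0.845 -0.002 -0.535]]
1.8
row [0.0257, 0.0013, 0.0011, -0.001, -0.0056, 0.0015] minrows 0.0
1.3 [[195.0, 217.0], [155.0, 351.0]]
1.6 [[147.0, 209.0], [100.0, 342.0]]
1.7 [[132.0, 210.0], [81.0, 342.0]]
1.85 [[108.0, 213.0], [54.0, 346.0]]
```

View pics/d19c.png

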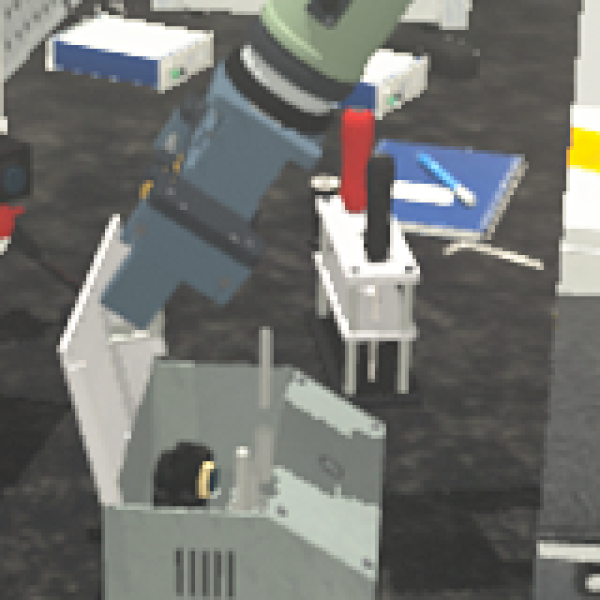

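The cover is at about 1.8 rad, past 1.7, so I'll back away from it and retreat.

Request:
jog_arm(series=[[[0,0,0.08,0,0,0],[-0.1,0,0.2,0,0,0],[-0.4,0,0.3,0,0,0],[-0.8,0,0.3,0,0,0],[-1,0,0.3,0,0,0]]])

```text
t: 21.95
position: [550.3, 150.9, 255.9]
ee_rot: [-3.138, 1.009, 0.096]
wrist_force: [-0.3, 0.7, 0.6]
grip_width: 0.7
```

Request:
jog_arm(series=[[[-0.2,0,0.2,0,0,0],[-0.4,0,0.5,0,0,0],[-0.4,0,0.5,0,0,0],[-0.4,0,0.5,0,0,0]]])

```text
t: 22.45
position: [475.5, 143.9, 263.0]
ee_rot: [-3.139, 1.01, 0.096]
wrist_force: [-0.1, 0.0, 0.1]
grip_width: 0.8
```

Run:
```python
from h import *
s=st();snap('side','d20');snap('scene','s20');snap('wrist','w20')
b=cv2.imread('pics/d20.png');cv2.imwrite('pics/d20c.png',cv2.resize(b[160:320,240:400],None,fx=3.75,fy=3.75,interpolation=3))
b=cv2.imread('pics/s20.png');cv2.imwrite('pics/s20c.png',cv2.resize(b[150:330,210:410],None,fx=3.3,fy=3.3,interpolation=3))
```

```text
t 22.45 p [475.459 143.943 263.017] F [-0.131  0.037  0.076] w 0.8 q [ 0.367 -0.089  2.051 -0.239  0.648  1.997]
[[ 0.53   0.093 -0.843]
 [ 0.051 -0.996 -0.078]
 [-0.847 -0.002 -0.532]]
```

View pics/d20c.png

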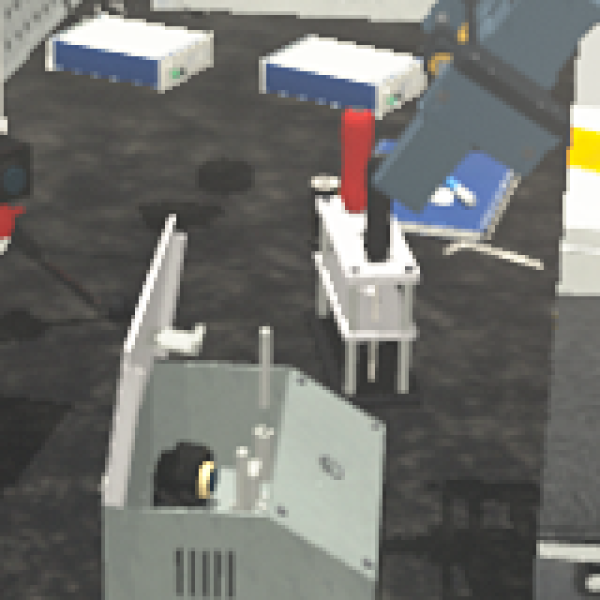

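View pics/s20c.png

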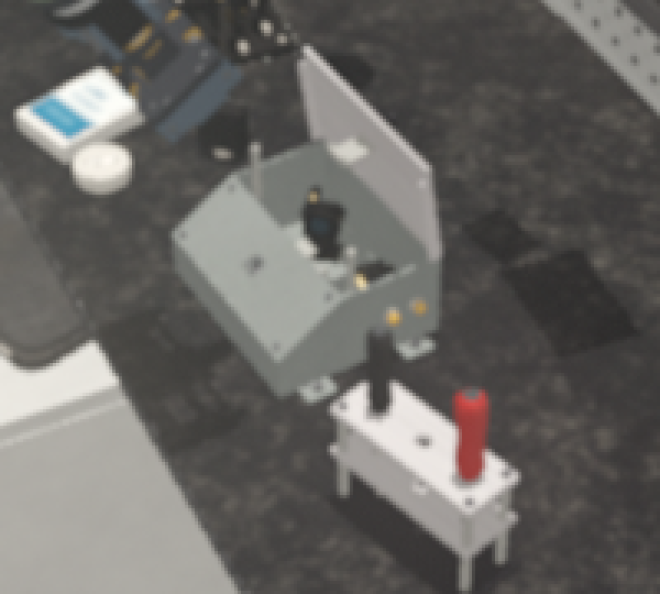

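View pics/w20.png

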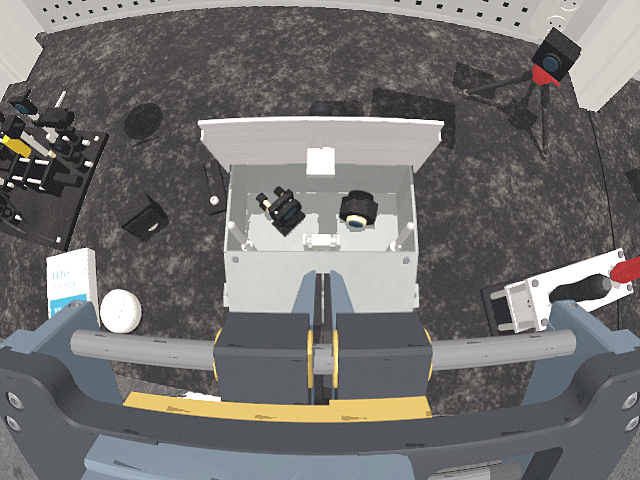

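The cover fell back to about 1.45 rad during my retreat; the edge corners in the side crop are now (173,215) and (125,350). The fingertip probably caught the latch tab on the cover's inner face, seen at (180,340). I'll push again off-centre, clear of the tab, and back off horizontally.

Run:
```python
from h import *
for th in (1.35,1.4,1.45,1.5):
  P=[L(70-110*np.cos(th),91.5+110*np.sin(th),y) for y in(-103,103)]
  print(th,((proj('d20',P)-[240,160])*3.75).round(0).tolist())
th=1.43
for rr in (50,60,70,80,90):
  for h in (0,15,25):
    P=L(70-rr*np.cos(th)-h*np.sin(th),91.5+rr*np.sin(th)-h*np.cos(th),0)
    print(rr,h,((proj('d20',P)-[240,160])*3.75).round(0).tolist(),fproj('w20',P).round().tolist())
s=r.read_state()
o=-50*hy
for th in (1.2,1.35,1.45,1.6,1.75,1.85): print(th,end=' ');plan(tcp(th)+o,RC,s)
```

```text
1.35 [[187.0, 215.0], [146.0, 348.0]]
1.4 [[179.0, 213.0], [137.0, 346.0]]
1.45 [[171.0, 211.0], [127.0, 345.0]]
1.5 [[163.0, 210.0], [118.0, 343.0]]
50 0 [[142.0, 356.0]] [[321.0, 146.0]]
50 15 [[165.0, 360.0]] [[321.0, 161.0]]
50 25 [[180.0, 363.0]] [[321.0, 171.0]]
60 0 [[144.0, 342.0]] [[321.0, 142.0]]
60 15 [[167.0, 346.0]] [[321.0, 157.0]]
60 25 [[182.0, 349.0]] [[321.0, 167.0]]
70 0 [[146.0, 329.0]] [[321.0, 138.0]]
70 15 [[169.0, 333.0]] [[321.0, 153.0]]
70 25 [[184.0, 336.0]] [[321.0, 164.0]]
80 0 [[148.0, 315.0]] [[321.0, 134.0]]
80 15 [[171.0, 319.0]] [[321.0, 149.0]]
80 25 [[186.0, 322.0]] [[321.0, 160.0]]
90 0 [[150.0, 301.0]] [[321.0, 129.0]]
90 15 [[173.0, 305.0]] [[321.0, 145.0]]
90 25 [[189.0, 308.0]] [[321.0, 156.0]]
1.2 row [1.2084, 0.4168, -0.4257, -0.0012, -0.0014, 0.0007] minrows 2.6
1.35 row [1.2377, 0.4167, -0.5342, -0.0012, -0.0014, 0.0007] minrows 2.7
1.45 row [1.2662, 0.4166, -0.6035, -0.0012, -0.0014, 0.0007] minrows 2.8
1.6 row [1.3215, 0.4165, -0.7014, -0.0012, -0.0014, 0.0007] minrows 3.0
1.75 row [1.3908, 0.4164, -0.7899, -0.0012, -0.0014, 0.0007] minrows 3.2
1.85 row [1.444, 0.4164, -0.8427, -0.0012, -0.0014, 0.0007] minrows 3.3
```

Request:
jog_arm(series=[[[0.2,0.2,0,0,0,0],[0.5,0.4,0,0,0,0],[0.8,0.417,-0.05,0,0,0],[0.95,0.417,-0.1,0,0,0],[0.95,0.417,-0.1,0,0,0]]])

```text
t: 23.22
position: [550.9, 100.2, 171.0]
ee_rot: [-3.14, 1.013, 0.093]
wrist_force: [-1.0, 0.8, -0.1]
grip_width: 0.4
```

Run:
```python
from h import *
s=st()
o=-50*hy
for th in (1.2,1.35,1.45,1.6,1.7,1.8,1.85): print(th,end=' ');plan(tcp(th)+o,RC,s)
```

```text
t 23.23 p [550.897 100.16  170.952] F [-0.988  0.806 -0.137] w 0.4 q [ 0.19   0.113  2.108 -0.142  0.368  1.787]
[[ 0.527  0.092 -0.845]
 [ 0.049 -0.996 -0.077]
 [-0.849 -0.001 -0.529]]
1.2 row [0.2477, -0.0043, -0.3335, -0.0015, 0.0011, 0.0002] minrows 0.8
1.35 row [0.2768, -0.0044, -0.4421, -0.0015, 0.0011, 0.0002] minrows 1.0
1.45 row [0.305, -0.0045, -0.5115, -0.0015, 0.0011, 0.0002] minrows 1.1
1.6 row [0.3601, -0.0047, -0.6095, -0.0015, 0.0011, 0.0002] minrows 1.4
1.7 row [0.4046, -0.0048, -0.6698, -0.0015, 0.0011, 0.0002] minrows 1.5
1.8 row [0.455, -0.0049, -0.7254, -0.0015, 0.0011, 0.0002] minrows 1.6
1.85 row [0.4822, -0.0049, -0.7512, -0.0015, 0.0011, 0.0002] minrows 1.7
```

Request:
jog_arm(series=[[[0.1,-0.002,-0.16,0,0,0],[0.2,-0.004,-0.3,0,0,0],[0.26,-0.004,-0.4,0,0,0],[0.3,-0.004,-0.5,0,0,0],[0.35,-0.004,-0.58,0,0,0]]])

```text
t: 23.85
position: [631.5, 108.6, 174.5]
ee_rot: [-3.139, 1.01, 0.095]
wrist_force: [-1.2, -0.7, 0.7]
grip_width: 0.4
```

Run:
```python
from h import *
s=st()
o=-50*hy
for th in (1.45,1.6,1.7,1.8,1.85): print(th,end=' ');plan(tcp(th)+o,RC,s)
snap('side','d21')
b=cv2.imread('pics/d21.png');cv2.imwrite('pics/d21c.png',cv2.resize(b[160:320,240:400],None,fx=3.75,fy=3.75,interpolation=3))
```

```text
t 23.85 p [631.479 108.561 174.461] F [-1.202 -0.71   0.66 ] w 0.4 q [ 0.174  0.229  1.947 -0.107  0.409  1.739]
[[ 0.529  0.093 -0.843]
 [ 0.05  -0.996 -0.078]
 [-0.847 -0.001 -0.532]]
1.45 row [-0.0275, 0.0036, 0.0767, -0.001, -0.0019, 0.0009] minrows 0.2
1.6 row [0.0278, 0.0036, -0.0211, -0.001, -0.0019, 0.0009] minrows 0.1
1.7 row [0.0726, 0.0035, -0.0812, -0.001, -0.0019, 0.0009] minrows 0.2
1.8 row [0.1231, 0.0035, -0.1366, -0.001, -0.0019, 0.0009] minrows 0.4
1.85 row [0.1504, 0.0035, -0.1623, -0.001, -0.0019, 0.0009] minrows 0.4
```

View pics/d21c.png

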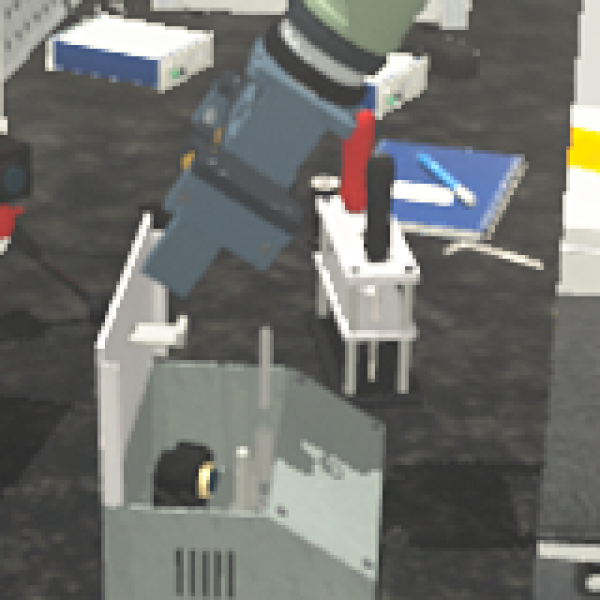

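Request:
jog_arm(series=[[[0.03,0.003,-0.04,0,0,0],[0.06,0.003,-0.075,0,0,0],[0.09,0.003,-0.11,0,0,0],[0.12,0.003,-0.14,0,0,0],[0.125,0.003,-0.145,0,0,0]]])

```text
t: 24.52
position: [654.0, 110.3, 170.5]
ee_rot: [-3.139, 1.01, 0.095]
wrist_force: [-1.1, 0.1, 0.4]
grip_width: 0.3
```

Run:
```python
from h import *
s=st()
plan(tcp(1.85)-50*hy,RC,s)
snap('side','d22')
b=cv2.imread('pics/d22.png');cv2.imwrite('pics/d22c.png',cv2.resize(b[160:320,240:400],None,fx=3.75,fy=3.75,interpolation=3))
```

```text
t 24.52 p [654.045 110.286 170.482] F [-1.067  0.064  0.411] w 0.3 q [ 0.17   0.266  1.905 -0.1    0.413  1.729]
[[ 0.529  0.092 -0.843]
 [ 0.05  -0.996 -0.078]
 [-0.847 -0.001 -0.532]]
row [0.022, 0.0004, -0.0203, -0.0011, -0.0017, 0.0009] minrows 0.1
```

View pics/d22c.png

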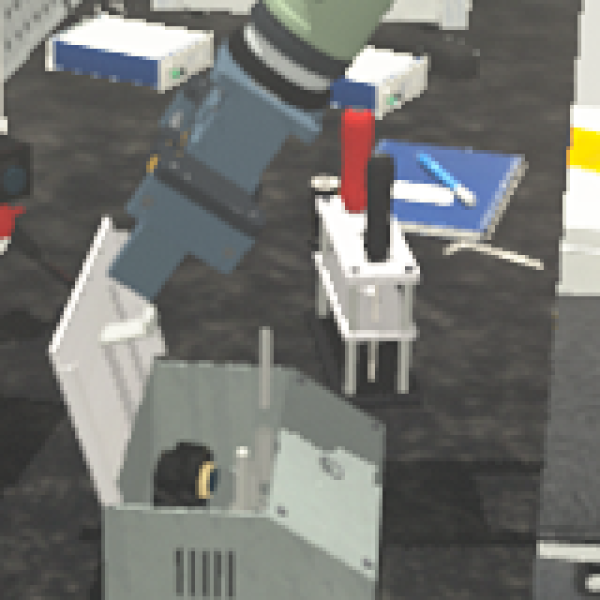

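Request:
jog_arm(series=[[[-0.02,0,0.03,0,0,0],[-0.08,0,0.13,0,0,0],[-0.2,0,0.3,0,0,0],[-0.4,0,0.5,0,0,0],[-0.6,0,0.6,0,0,0]]])

```text
t: 25.2
position: [551.8, 100.6, 192.4]
ee_rot: [-3.14, 1.013, 0.094]
wrist_force: [0.3, -0.1, 0.6]
grip_width: 0.7
```

Request:
jog_arm(series=[[[-0.3,0,0.1,0,0,0],[-0.7,0,0.2,0,0,0],[-0.8,0,0.2,0,0,0],[-0.8,0,0.2,0,0,0]]])

```text
t: 25.7
position: [483.7, 94.4, 262.7]
ee_rot: [-3.139, 1.008, 0.095]
wrist_force: [0.3, 0.4, -0.6]
grip_width: 0.2
```

Run:
```python
from h import *
s=st();snap('side','d23');snap('scene','s23');snap('wrist','w23')
b=cv2.imread('pics/d23.png');cv2.imwrite('pics/d23c.png',cv2.resize(b[160:320,240:400],None,fx=3.75,fy=3.75,interpolation=3))
b=cv2.imread('pics/s23.png');cv2.imwrite('pics/s23c.png',cv2.resize(b[150:330,210:410],None,fx=3.3,fy=3.3,interpolation=3))
```

```text
t 25.70 p [483.72   94.418 262.683] F [ 0.262  0.425 -0.564] w 0.2 q [ 0.212 -0.103  2.065 -0.106  0.622  1.759]
[[ 0.531  0.093 -0.842]
 [ 0.051 -0.996 -0.077]
 [-0.846 -0.002 -0.533]]
```

View pics/d23c.png

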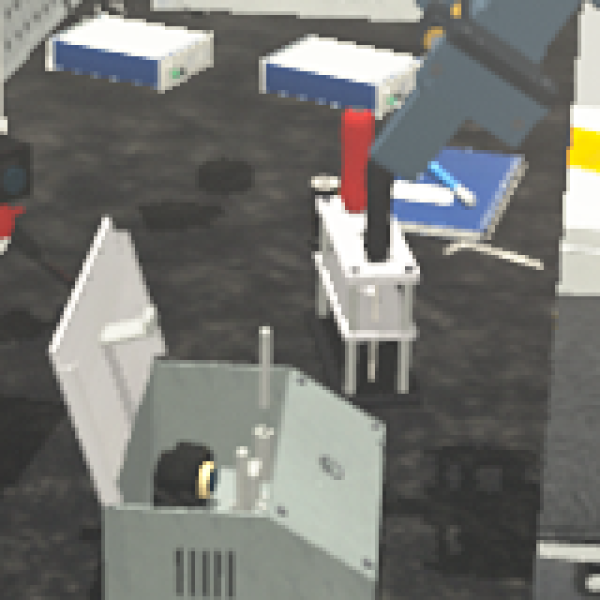

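View pics/s23c.png

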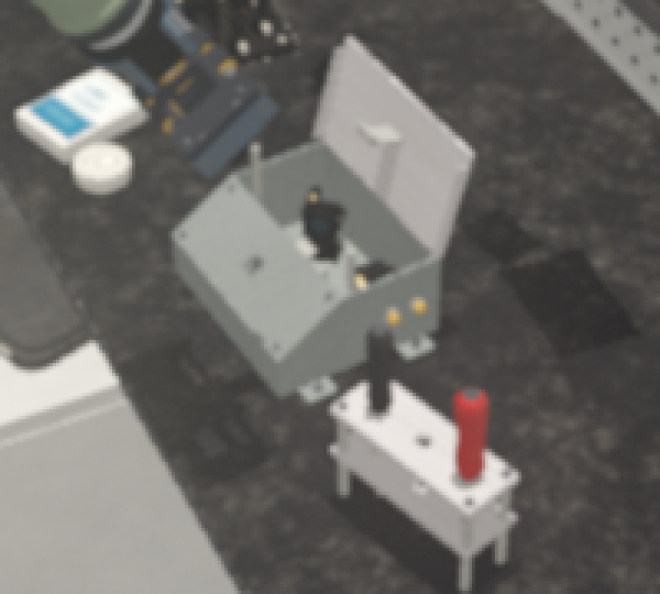

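View pics/w23.png

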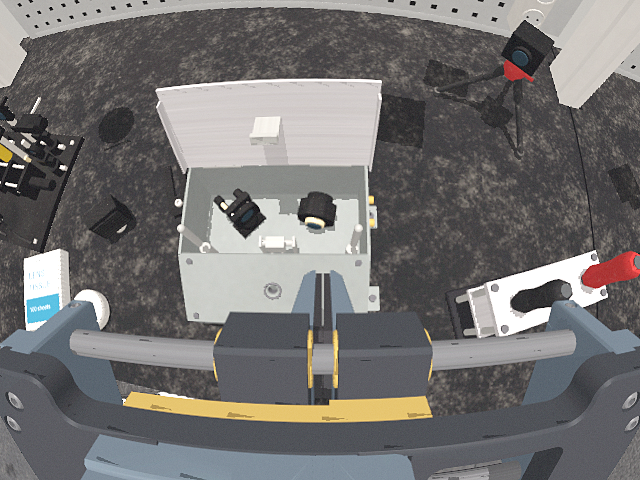

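The cover edge stays at (107,218) and (52,350), matching the 1.85 prediction. Both drivers are standing. I'll wait briefly to confirm it stays put, then hand in.

Request:
jog_arm(series=[[[-0.2,0,0,0,0,0],[-0.2,0,0,0,0,0],[-0.2,0,0,0,0,0],[-0.2,0,0,0,0,0],[-0.2,0,0,0,0,0]]])

```text
t: 26.48
position: [471.2, 93.1, 281.5]
ee_rot: [-3.139, 1.012, 0.094]
wrist_force: [0.0, 0.0, -0.1]
grip_width: 0.6
```

Run:
```python
from h import *
s=st();snap('side','d24')
a=cv2.imread('pics/d23.png').astype(int);b=cv2.imread('pics/d24.png').astype(int)
print('cover region diff',np.abs(a-b)[210:320,250:300].max(), 'rack', np.abs(a-b)[190:270,320:345].max(), 'start vs now rack lower', np.abs(cv2.imread('pics/d0.png').astype(int)-b)[230:270,320:355].max())
b=cv2.imread('pics/d24.png');cv2.imwrite('pics/d24c.png',cv2.resize(b[160:320,240:400],None,fx=3.75,fy=3.75,interpolation=3))
```

```text
t 26.48 p [471.176  93.133 281.494] F [ 0.035  0.038 -0.085] w 0.6 q [ 0.216 -0.14   2.044 -0.102  0.684  1.756]
[[ 0.528  0.092 -0.844]
 [ 0.05  -0.996 -0.078]
 [-0.848 -0.001 -0.531]]
cover region diff 14 rack 90 start vs now rack lower 185
```

View pics/d24c.png

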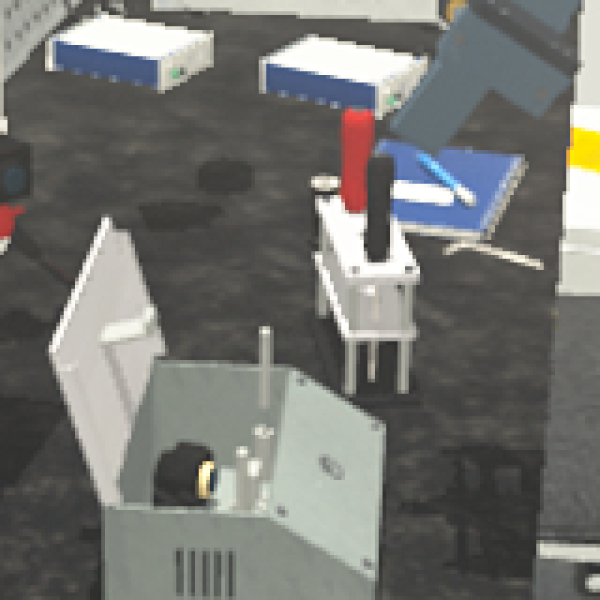

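```bash
python3 -c "
from h import *
print(r.hand_in())"
```

```text
the job is handed in; nothing more can be done
None
```

The housing is open: the cover rests on its stop and the longer (black) driver is back upright in its rack place. I handed the job in at about 26.5 s of the 72 s allowed.

- **Latch:** I pushed the driver squarely down the hole to about 52 mm, with about 5 N on the shaft. The cover sprang ajar, and its edge matched the 0.42 rad prediction in both the side and wrist views. I then put the driver back before touching the cover again.
- **Cover, first try:** I pushed the free edge up to about 1.8 rad with the closed fingers. When I backed off, the cover came back to about 1.43 rad, probably because a fingertip caught the latch tab inside it.
- **Cover, second try:** I pushed again 50 mm off-centre and backed away horizontally. The cover then stayed at about 1.85 rad, and it had not moved in two pictures about 0.8 s apart.
- **Last checks:**
  - In the side view, the black driver's handle end and shaft tip are at the same pixels as at the start, within 3 in the enlarged crop. The handle has turned a little about its own axis.
  - The red driver and nearby items look unmoved by eye.
  - The pixel comparison of the rack area against earlier pictures did show differences. I put these down to moving arm shadows and the turned handle, but did not confirm that.
  - The wrist force was about zero, with the gripper clear of everything. The highest force I saw while touching anything was about 7 N.

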